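# Fetch the hemmed-in tin from the pantry shelf

## Robot

A 7-joint arm with a two-finger parallel gripper is mounted at the origin on the work surface. World frame = base frame: x ahead of the robot, y to its left, z up, the work surface at z = 0. Lengths are in m, angles in degrees, forces in N, time in s.
With the tool pointing down it reaches from about 0.4 to 0.875 m from the base axis. Payload 4.4 kg.
Tool frame: the origin (TCP) lies at the very end of the fingers, on their centre line; the grasp point (between the pads) lies 19 mm behind it; z points along the fingers, y is the line along which they close (so a half turn about z gives the same grasp; the last joint's range is limited). The gripper opens to 85 mm and grips with 20 to 120 N. Pads are 22 mm wide; open, the fingers measure 114 mm over their backs; the gripper's body (76 mm by 85 mm) begins 54 mm behind the grasp point. The pads swing forward as they close: fully open they stand 13 mm farther back than shut.
Start: joints at [-69.145, 36.005, 2.206, 86.941, -1.547, 57.084, -1.146], TCP at [0.271, 0.591, 0.231] pointing down, gripper open.
Joint ranges: [-175.42, 175.42], [-21.48, 121.26], [-71.46, 75.88], [10.55, 141.38], [-63.04, 243.04], [13.31, 113.54], [-168.57, 168.57]. Speed limits (degrees/s): [147.25, 147.25, 180, 180, 180, 180, 180].

## Interface

Orientations are given as [roll, pitch, yaw] about the fixed x, y, z axes, in that order (R = Rz(yaw) Ry(pitch) Rx(roll)).
In Python, from cell import * gives the robot as it stands.
- The arm moves only by the shell command python3 -m pendant 'ROWS'. ROWS is JSON, a list of rows, each an object with "linear": the shift along the tool's x, y, z in cm, a list of three; "spin": the turn about the tool's z in degrees; "jaw": the finger opening in cm, from 0 to 8.54. In form: [{"linear": [x, y, z], "spin": spin, "jaw": jaw}, ...]. A call has 1 to 12 rows; each row is the pose to reach, as a shift and turn from the pose commanded when the call began, along the tool's axes at that moment; what a row does not reach only later rows make up. A row lasts 1/10 s, in which the tool goes at most 50 mm and 8.59 degrees, less where a joint would pass 70% of its speed; a pose out of reach is approached as far as the arm can. A call with a gripper value outside its range is refused whole. The fingers move at their own pace and stop on an object; the grip force is fixed at half the most. Time passes only in rows, so rows that repeat a pose let the fingers close. It gives the time, the measured TCP pose, the force, the opening and the grip force at its end, in the units of the state.
- get_obs(): the state, without advancing time (a new reading comes with each control period).
- capture(name): name is "scene" or "top" or "wrist"; returns (picture, depth): 480x640x3 uint8, red, green, blue; 480x640 float32, m along the optical axis (not along the pixel's ray), 0 where there is no reading.
- calibration(name): a dict with "fx", "fy", "cx", "cy" (pixels), "cam_to_world" (4x4, takes a point from camera to world coordinates); the wrist camera has in their place "hand_eye" (4x4, takes a point from camera to tool coordinates, whose origin is the TCP and whose axes are the flange's). Camera axes: x right, y down, z forward; pixel columns grow to the right and rows downward; lengths in m; the calibration is good to about 2 mm. A picture is of the moment at which its call begins: read the wrist's pose just before it. calibration takes no time and is no camera call.
- close_job(): hands the job in; it is judged then, once.
The state is a dict: "t": time; "q": joint angles; "qvel": joint speeds; "joint_efforts": joint torques, N m; "tool_pos": TCP position; "tcp_rot": TCP orientation; "ft_force": force on the tool from outside, world axes, zero at the start; "torque": the same for the moment, N m; "grip_width": opening from 0.0 (shut) to 1.0 (fully open); "grip_force": force on a finger pad.
Only numpy, scipy, OpenCV 4.12 (cv2) and the standard library are available. Lean on these libraries where they do the work, as an engineer would, in place of code of your own. Each camera call takes 0.05 s, during which the arm holds its last target. There are 200 camera calls.

## Task

The short green tin for this order is hemmed in by three tall cartons: first stand all three cartons upright in the grey side tray, then stand the tin in the middle of the white round pad in the cardboard order tray. Only then put each carton back where it came from, upright, centred and square on the shelf tag of its own colour. Tip nothing over, and leave the amber jar in the order tray where it is.

Things in the scene. Friction and masses are not known exactly. Their poses are not given: they have to be found in the camera images.
- carton_red: tall red food carton with white printed panels, 45 (x) x 60 (y) x 120 mm high, 0.17 to 0.35 kg, upright, loose; origin: centre of its underside, z up; starts on the tag of its own colour
- carton_blue: tall blue food carton with white printed panels, 45 (x) x 60 (y) x 120 mm high, 0.17 to 0.35 kg, upright, loose; origin: centre of its underside, z up; starts on the tag of its own colour
- carton_yellow: tall yellow food carton with white printed panels, 45 (x) x 60 (y) x 120 mm high, 0.17 to 0.35 kg, upright, loose; origin: centre of its underside, z up; starts on the tag of its own colour
- tin: short green tin, green lid, 60 mm diameter, 60 mm high, about 0.2 kg, loose; origin: centre of its underside, z up. It stands on the shelf board (top 12 mm above the table, turned like the tags) with cartons about 10 mm away towards the board's -x, +y and -y and two 75 mm high orange cans 40 mm off towards +x: fingers fit round it only without the cartons, which can be gripped above its lid
- tag_red: red shelf tag, home of the red carton: flat fixed pad 57 (x) x 72 (y) mm, 2 mm thick, with a 50 mm wide tongue 18 mm out towards its -x; its carton stands on it at the start, so only rim and tongue show. It lies on a plywood shelf board, top 12 mm above the table. Origin: underside of the 57 x 72 pad's centre, where the carton's centre belongs, carton x and y along tag x and y; z up
- tag_blue: blue shelf tag, home of the blue carton: flat fixed pad 57 (x) x 72 (y) mm, 2 mm thick, with a 50 mm wide tongue 18 mm out towards its -x; its carton stands on it at the start, so only rim and tongue show. It lies on a plywood shelf board, top 12 mm above the table. Origin: underside of the 57 x 72 pad's centre, where the carton's centre belongs, carton x and y along tag x and y; z up
- tag_yellow: yellow shelf tag, home of the yellow carton: flat fixed pad 57 (x) x 72 (y) mm, 2 mm thick, with a 50 mm wide tongue 18 mm out towards its -x; its carton stands on it at the start, so only rim and tongue show. It lies on a plywood shelf board, top 12 mm above the table. Origin: underside of the 57 x 72 pad's centre, where the carton's centre belongs, carton x and y along tag x and y; z up
- side_tray: shallow grey plastic tray, fixed, empty, 270 (x) x 140 (y) mm outside, walls 5 mm thick and 22 mm high; its floor is 5 mm above its origin. Origin: centre of its underside. Room for the three cartons in a row along its x (for example 75 mm apart)
- order_pad: white round paper pad, 90 mm diameter, 2 mm thick, fixed on the floor (5 mm above the table) of the cardboard order tray, in its half nearer the robot. The tray is sized like the grey one, walls 22 mm above the table; they are at least 50 mm from the pad's centre. Origin: centre of its underside
- jar: amber glass jar with a red cap, 60 mm diameter, 110 mm high, loose bystander in the +x half of the order tray, at least 120 mm from the pad's centre; leave it. Origin: centre of its underside

How it is judged (in metres and radians):
On the way, in this order (a step that is already met when the one before it is completed fails the run):
1. all three cartons stand upright, at rest, on the floor of the grey side tray (x of carton_red in the frame of side_tray between -0.12 and 0.12 m and y of carton_red in the frame of side_tray between -0.055 and 0.055 m and z of carton_red in the frame of side_tray between 0 and 0.012 m and angle between each of carton_red, carton_blue, carton_yellow's own z axis and vertical below 0.12 rad and linear speed of each of carton_red, carton_blue, carton_yellow below 0.03 m/s and x of carton_blue in the frame of side_tray between -0.12 and 0.12 m and y of carton_blue in the frame of side_tray between -0.055 and 0.055 m and z of carton_blue in the frame of side_tray between 0 and 0.012 m and x of carton_yellow in the frame of side_tray between -0.12 and 0.12 m and y of carton_yellow in the frame of side_tray between -0.055 and 0.055 m and z of carton_yellow in the frame of side_tray between 0 and 0.012 m), for 0.2 s.
2. the tin stands on the white pad, let go, with its centre within 15 mm of the pad's centre, while the three cartons still stand in the side tray (all of step 1 and horizontal distance between tin and order_pad below 0.015 m and angle between tin's own z axis and vertical below 0.12 rad and linear speed of tin below 0.02 m/s and z of tin in the frame of order_pad between -0.002 and 0.006 m and contact force between the fingers and tin below 0.1 N), for 0.2 s.
At the end, for the whole second after the job is handed in: each carton stands upright (within 0.12 rad) and at rest on the tag of its own colour, its centre within 12 mm of the tag's centre and square to it within 0.2 rad; the tin stands upright on the white pad, its centre within 15 mm of the pad's centre; everything is let go (horizontal distance between carton_red and tag_red below 0.012 m and angle between the x axis of carton_red and the x axis of tag_red, either way round below 0.2 rad and angle between each of carton_red, carton_blue, carton_yellow, tin's own z axis and vertical below 0.12 rad and linear speed of each of carton_red, carton_blue, carton_yellow, tin below 0.02 m/s and z of carton_red in the frame of tag_red between -0.002 and 0.006 m and horizontal distance between carton_blue and tag_blue below 0.012 m and angle between the x axis of carton_blue and the x axis of tag_blue, either way round below 0.2 rad and z of carton_blue in the frame of tag_blue between -0.002 and 0.006 m and horizontal distance between carton_yellow and tag_yellow below 0.012 m and angle between the x axis of carton_yellow and the x axis of tag_yellow, either way round below 0.2 rad and z of carton_yellow in the frame of tag_yellow between -0.002 and 0.006 m and horizontal distance between tin and order_pad below 0.015 m and z of tin in the frame of order_pad between -0.002 and 0.006 m and contact force between the fingers and carton_red below 0.1 N and contact force between the fingers and carton_blue below 0.1 N and contact force between the fingers and carton_yellow below 0.1 N and contact force between the fingers and tin below 0.1 N); the robot touches nothing.
It fails at once if a carton, the tin or the jar is tipped over (more than 0.7 rad from upright) (angle between any of carton_red, carton_blue, carton_yellow, tin, jar's own z axis and vertical above 0.7 rad).
It fails at once if the jar is moved more than 20 mm (distance of jar from where it was at the start of the episode above 0.02 m).
It also fails if it takes over 144 s, if anything falls off the work surface, if the arm or the gripper's body presses on something with over 40 N, if the wrist force passes 120 N, or if a joint passes its speed limit or range.

## Working session

There is one attempt and no reset: what is moved stays moved. The work goes in short steps, Python scripts to look and compute and a shell command to move; the robot and the scene stay as the last step left them, time stands still between calls to the robot, and variables do not carry over. Pictures are saved under pics/ and viewed, at most 14 in all, crops included, and the job is handed in when it is done.

```bash
mkdir -p pics; ls
python3 - <<'E'
from cell import *
import cv2,numpy as np
o=get_obs();print(o)
for n in("scene","top"):
    p,d=capture(n);cv2.imwrite(f"pics/{n}0.png",p[:,:,::-1]);np.savez(f"{n}0.npz",p=p,d=d)
    c=calibration(n);print({k:np.round(v,4).tolist() for k,v in c.items()})
print({k:np.round(v,4).tolist() for k,v in calibration("wrist").items()})
E
```

```text
pics
{'t': 0.0, 'q': array([-69.14408313,  36.0598327 ,   2.20115457,  86.9956077 ,
        -1.54864372,  57.08286877,  -1.14609792]), 'qvel': array([ 0.02333733, -0.09436768,  0.1327278 , -0.0398542 , -0.09137426,
        0.00814622, -0.05857091]), 'joint_efforts': array([-4.58828654e-04, -5.63405550e+01,  1.22619331e+00, -1.93453985e+01,
        1.10767601e-02,  1.02163132e-02,  9.24133047e-06]), 'tool_pos': array([0.27054564, 0.59034056, 0.23038044]), 'tcp_rot': array([-1.79891299e+02, -7.44523002e-04,  1.55374085e+02]), 'ft_force': array([-0.48367915,  0.12716149, -0.51854164]), 'torque': array([0.03197124, 0.03949035, 0.00205621]), 'grip_force': 0.0, 'grip_width': 1.0031806843006639}
{'fx': 542.4201, 'fy': 542.4201, 'cx': 319.2698, 'cy': 248.4177, 'cam_to_world': [[-0.7643, 0.4902, -0.4189, 1.0111], [0.6447, 0.568, -0.5116, 0.5586], [-0.0129, -0.6611, -0.7502, 0.8933], [0.0, 0.0, 0.0, 1.0]]}
{'fx': 502.0002, 'fy': 502.0002, 'cx': 311.6874, 'cy': 241.7672, 'cam_to_world': [[-0.0183, -0.9874, 0.1571, 0.3694], [-0.9998, 0.0181, -0.0025, -0.0027], [-0.0003, -0.1572, -0.9876, 0.9654], [0.0, 0.0, 0.0, 1.0]]}
{'fx': 353.3607, 'fy': 353.3607, 'cx': 321.9692, 'cy': 244.0348, 'hand_eye': [[0.0008, -0.9652, -0.2614, 0.0664], [1.0, 0.0007, 0.0002, -0.0006], [-0.0, -0.2614, 0.9652, -0.1429], [0.0, 0.0, 0.0, 1.0]]}
```

View pics/top0.png

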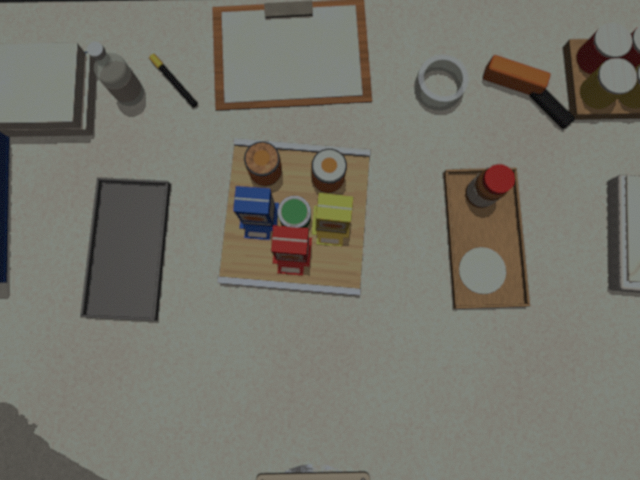

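View pics/scene0.png

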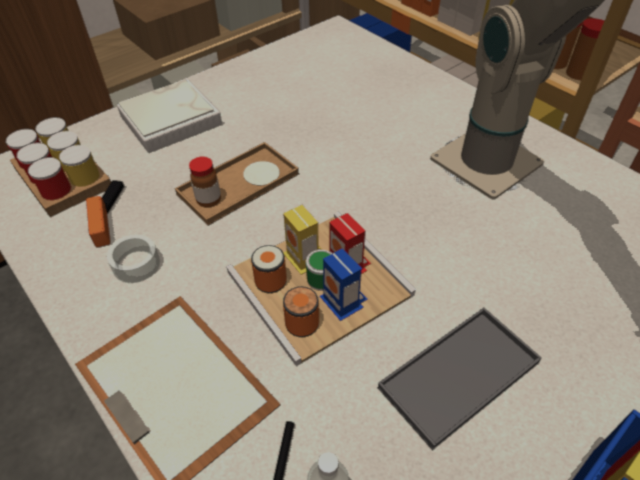

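The top view shows blue carton (255,205), red (291,245), yellow (333,210), tin (294,212), grey tray (127,250), pad (483,270) and jar (490,185). The scene view shows the same things from the far left.

```bash
cat > h.py <<'E'
from cell import *
import cv2,numpy as np
def cloud(p,d,c,T=None):
    T=c["cam_to_world"] if T is None else T
    v,u=np.mgrid[:480,:640]
    P=np.stack([(u-c["cx"])/c["fx"]*d,(v-c["cy"])/c["fy"]*d,d],-1)@np.array(T)[:3,:3].T+np.array(T)[:3,3]
    P[d<=0]=np.nan
    return P
def ray(px,z,c,T=None):
    T=np.array(c["cam_to_world"] if T is None else T);px=np.atleast_2d(np.array(px,float))
    r=np.c_[(px[:,0]-c["cx"])/c["fx"],(px[:,1]-c["cy"])/c["fy"],np.ones(len(px))]@T[:3,:3].T
    return T[:3,3]+r*((z-T[2,3])/r[:,2])[:,None]
H={"red":(174,6),"blue":(105,125),"yellow":(24,35),"green":(45,85)}
def mask(p,n,s=110,v=40):
    h=cv2.cvtColor(np.ascontiguousarray(p),cv2.COLOR_RGB2HSV);a,b=H[n]
    m=(h[...,0]>=a)&(h[...,0]<=b) if a<b else (h[...,0]>=a)|(h[...,0]<=b)
    return m&(h[...,1]>s)&(h[...,2]>v)
def rect(xy):
    (x,y),(w,h),a=cv2.minAreaRect(np.float32(xy)*1000)
    return np.round([x,y,w,h,a],1)
E
cat > m.py <<'E'
from h import *
for n in("top","scene"):
    f=np.load(n+"0.npz");p,d=f["p"],f["d"];c=calibration(n);P=cloud(p,d,c)
    reg=(P[...,0]>.35)&(P[...,0]<.8)&(P[...,1]>-.2)&(P[...,1]<.25)
    print(n,"table z",np.nanmedian(P[...,2][(P[...,2]<.03)&~reg]))
    for k in("red","blue","yellow"):
        m=mask(p,k)&reg; z=P[...,2]
        zt=np.nanpercentile(z[m],95)
        top=m&(abs(z-zt)<.008)
        q=P[top]; print(k,m.sum(),"ztop",zt,np.median(z[top]),top.sum(),rect(q[:,:2]))
        lo=m&(z<.022)
        if lo.sum()>8: print("   tag",lo.sum(),rect(P[lo][:,:2]),np.median(z[lo]))
    m=mask(p,"green",70)&reg; zt=np.nanpercentile(P[...,2][m],90); q=P[m&(abs(P[...,2]-zt)<.006)]
    print("tin",m.sum(),zt,rect(q[:,:2]),cv2.minEnclosingCircle(np.float32(q[:,:2])*1000))
    # grey tray
    h=cv2.cvtColor(p,cv2.COLOR_RGB2HSV)
    t=(P[...,1]>.2)&(P[...,1]<.5)&(P[...,0]>.3)&(P[...,0]<.75)&(P[...,2]>-.01)&(P[...,2]<.035)&(h[...,2]<115)
    def big(t):
        k,l,s,_=cv2.connectedComponentsWithStats(t.astype(np.uint8));return l==1+np.argmax(s[1:,4])
    t=big(t);print("grey",t.sum(),rect(P[t][:,:2]),"floor",np.median(P[...,2][t]),np.percentile(P[...,2][t],99))
    w=(P[...,1]<-.2)&(P[...,1]>-.5)&(P[...,0]>.3)&(P[...,0]<.75)&(P[...,2]<.05)&(h[...,1]<60)&(h[...,2]>120)
    t=(P[...,1]<-.2)&(P[...,1]>-.5)&(P[...,0]>.3)&(P[...,0]<.75)&(P[...,2]<.03)&(h[...,1]>80)
    t=big(t);print("card",t.sum(),rect(P[t][:,:2]))
    hull=cv2.convexHull(np.argwhere(t)[:,::-1].astype(np.int32));hm=np.zeros((480,640),np.uint8);cv2.fillConvexPoly(hm,hull,1)
    w=big(w&(hm>0));print("pad",w.sum(),rect(P[w][:,:2]),P[w].mean(0),np.median(P[...,2][w]))
E
python3 m.py
```

```text
top table z 0.0004666449529154848
red 1320 ztop 0.13575091812579568 0.1337892966652222 805 [506.9  32.9  59.8  45.3  84. ]
   tag 378 [499.4  37.   77.3  79.3  83.5] 0.013892146379466397
blue 1113 ztop 0.13613623365556243 0.13373412223936798 748 [576.   95.9  58.2  43.9  84.8]
   tag 290 [555.8  85.7  52.8  85.9  31. ] 0.013880084172312013
yellow 1034 ztop 0.13593752935362946 0.13370639245638472 799 [561.3 -43.9  59.9  45.5  82.8]
   tag 184 [564.6 -44.2  74.5 103.9  81.3] 0.013305284782353544
tin 470 0.07481047488093137 [568.4  26.6  44.6  43.2  42.7] ((568.5440063476562, 26.284982681274414), 22.54631233215332)
grey 11115 [517.5 355.1 154.7 282.3  86.1] floor 0.005182128460658242 0.023625929601013947
card 7009 [ 524.5 -338.   268.   140.8    0.6]
pad 1636 [ 461.6 -331.9   87.6   85.1   89.3] [ 0.46134618 -0.3312217   0.00696095] 0.00690509536513928
scene table z 0.0004985347327621792
red 868 ztop 0.1366269087245365 0.13452023726550177 531 [510.6  32.1  62.3  46.9  85. ]
   tag 51 [453.4  -5.2 169.2  24.3  68.4] 0.014718140998228435
blue 1224 ztop 0.13619635601611624 0.13446385530053873 595 [580.1  96.7  62.3  45.9  84.8]
   tag 190 [570.   96.1  69.   70.7  84.1] 0.015549863878126291
yellow 519 ztop 0.13695869479555028 0.13485426952847968 414 [563.8 -45.6  61.   45.4  82.4]
   tag 97 [ 5.869e+02 -4.660e+01  1.540e+01  7.030e+01  1.000e-01] 0.01489735887538568
tin 427 0.0748871450609633 [574.4  19.4  46.4  32.5  29.5] ((571.5250244140625, 24.399682998657227), 23.971744537353516)
grey 11265 [520.2 349.9 140.2 271.2  86.2] floor 0.0060407967514336525 0.024193786093339165
card 3407 [ 528.2 -338.1  271.7  146.2    0.8]
pad 653 [ 464.9 -330.7   89.1   87.3   33.2] [ 0.46501056 -0.33179911  0.00807024] 0.008174582416323739
```

```bash
cat > go.py <<'E'
import sys
from h import *
from scipy.spatial.transform import Rotation as R
# usage: go.py x y z yaw  -> shift in tool axes (cm) and spin (deg)
o=get_obs();x=np.array(list(map(float,sys.argv[1:4])));yaw=float(sys.argv[4]) if len(sys.argv)>4 else 174
M=R.from_euler("xyz",o["tcp_rot"],degrees=True)
print("t",round(o["t"],2),"at",o["tool_pos"].round(4),o["tcp_rot"].round(2),"w",round(o["grip_width"],3),"linear",(M.inv().apply(x-o["tool_pos"])*100).round(2),"spin",round((o["tcp_rot"][2]-yaw+180)%360-180,2))
E
python3 go.py .5085 .0325 .23
python3 -m pendant '[{"linear":[0,0,0],"spin":-6,"jaw":8.5},{"linear":[0,0,0],"spin":-12,"jaw":8.5},{"linear":[0,0,0],"spin":-18.6,"jaw":8.5},{"linear":[0,0,0],"spin":-18.6,"jaw":8.5}]'
python3 go.py .5085 .0325 .23
```

```text
t 0.1 at [0.2706 0.5904 0.2305] [-179.9    -0.    155.37] w 0.998 linear [-44.88 -40.8    0.12] spin -18.63
t: 0.5
tool_pos: [0.2708, 0.5906, 0.2308]
tcp_rot: [-180.0, -0.0, 174.0]
ft_force: [0.6, -0.0, 0.1]
grip_width: 0.994
grip_force: 0.0
t 0.5 at [0.2708 0.5906 0.2308] [-1.7995e+02 -4.0000e-02  1.7399e+02] w 0.994 linear [-29.48 -53.01   0.11] spin -0.01
```

```bash
python3 -m pendant '[{"linear":[-2.5,-4,0],"spin":0,"jaw":8.5},{"linear":[-5,-8.5,0],"spin":0,"jaw":8.5},{"linear":[-7.5,-13,0],"spin":0,"jaw":8.5},{"linear":[-10,-17.5,0],"spin":0,"jaw":8.5},{"linear":[-12.5,-22,0],"spin":0,"jaw":8.5},{"linear":[-15,-26.5,0],"spin":0,"jaw":8.5},{"linear":[-17.5,-31,0],"spin":0,"jaw":8.5},{"linear":[-20,-35.5,0],"spin":0,"jaw":8.5},{"linear":[-22.5,-40,0],"spin":0,"jaw":8.5},{"linear":[-25,-44.5,0],"spin":0,"jaw":8.5},{"linear":[-27.5,-49,0],"spin":0,"jaw":8.5},{"linear":[-29.5,-53,0],"spin":0,"jaw":8.5}]'
python3 -m pendant '[{"linear":[0,0,0],"spin":0,"jaw":8.5},{"linear":[0,0,0],"spin":0,"jaw":8.5}]'
python3 go.py .5085 .0325 .23
python3 - <<'E'
from h import *
from scipy.spatial.transform import Rotation as R
o=get_obs();p,d=capture("wrist");c=calibration("wrist")
T=np.eye(4);T[:3,:3]=R.from_euler("xyz",o["tcp_rot"],degrees=True).as_matrix();T[:3,3]=o["tool_pos"];T=T@c["hand_eye"]
np.savez("w1.npz",p=p,d=d,T=T);cv2.imwrite("pics/w1.png",p[:,:,::-1])
P=cloud(p,d,c,T)
for k in("red","blue","yellow"):
    m=mask(p,k); z=P[...,2]; t=m&(z>.127)&(z<.142)&(P[...,0]<.65)
    if t.sum()>50: print(k,t.sum(),np.median(z[t]),rect(P[t][:,:2]))
    t=m&(z<.02)&(z>.008)
    if t.sum()>50: print(" tag",t.sum(),np.median(z[t]),rect(P[t][:,:2]))
E
```

```text
t: 1.7
tool_pos: [0.5058, 0.0398, 0.2314]
tcp_rot: [180.0, 0.0, 173.8]
ft_force: [0.7, 0.5, 0.3]
grip_width: 0.997
grip_force: 0.0
t: 1.9
tool_pos: [0.5052, 0.0403, 0.2311]
tcp_rot: [-180.0, -0.0, 173.6]
ft_force: [0.2, 1.0, 0.1]
grip_width: 0.997
grip_force: 0.0
t 1.9 at [0.5052 0.0403 0.2311] [-1.8000e+02 -3.0000e-02  1.7363e+02] w 0.997 linear [-0.42 -0.74  0.11] spin -0.37
red 4630 0.13430943047217248 [5.394e+02 3.170e+01 1.136e+02 6.240e+01 4.000e-01]
 tag 1270 0.014408529454741636 [507.3  53.2 125.6  64.1  36.3]
blue 3221 0.13427021689979665 [576.5  89.7  50.6  45.7  86.7]
 tag 1085 0.014528927441082917 [556.2  85.1  58.2  88.6  27.8]
yellow 2247 0.1342346222041834 [546.5 -19.7  70.1  96.   31.7]
 tag 787 0.014413193343732755 [545.5 -31.3  90.   53.9  44.6]
```

View pics/w1.png

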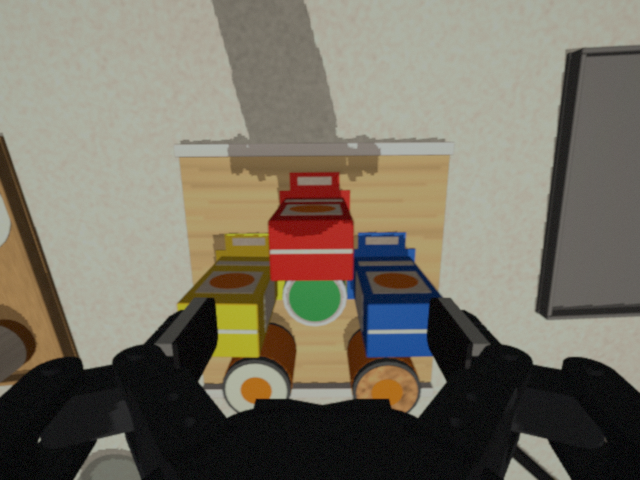

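The wrist view shows the red carton top (270–354, 222–280) ahead of the gripper, tin lid at (315,298), and tag tongues: red top edge (291–340,173), yellow (227–271,234), blue (359–404,234).

```bash
python3 - <<'E'
from h import *
f=np.load("w1.npz");T=f["T"];c=calibration("wrist")
r=lambda px,z:(ray(px,z,c,T)[:,:2]*1000).round(1)
q=r([(272,222),(352,222),(354,280),(270,280)],.134);print("red top",q.tolist(),q.mean(0))
q=r([(361,296),(427,296),(437,355),(367,355)],.134);print("blue top",q.tolist(),q.mean(0))
print("tin",r((316,298),.074))
u=np.array([np.cos(np.radians(-6)),np.sin(np.radians(-6))])
for n,e in dict(red=[(291,173),(340,173)],yellow=[(227,234),(271,234)],blue=[(359,234),(404,234)]).items():
    a=r(e,.014);print(n,a.tolist(),np.linalg.norm(a[1]-a[0]),"tag",a.mean(0)+46.5*u)
E
python3 go.py .5085 .0325 .085
```

```text
red top [[484.0, 7.5], [490.1, 62.5], [532.9, 60.2], [526.2, -0.2]] [508.3  32.5]
blue top [[545.9, 64.2], [551.2, 112.2], [601.1, 118.3], [595.2, 64.8]] [573.35   89.875]
tin [[570.   27.2]]
red [[459.1, 13.8], [464.6, 62.6]] 49.10896048584209 tag [508.09526813  33.33942646]
yellow [[514.0, -61.1], [519.1, -15.3]] 46.083077154200545 tag [562.79526813 -43.06057354]
blue [[529.2, 76.3], [534.4, 123.1]] 47.088002718314556 tag [578.04526813  94.83942646]
t 1.95 at [0.5048 0.0422 0.2311] [ 1.7996e+02 -5.0000e-02  1.7385e+02] w 0.994 linear [-0.49 -0.93 14.61] spin -0.15
```

```bash
python3 -m pendant '[{"linear":[-0.4,-0.85,0],"spin":0,"jaw":8.5},{"linear":[-0.4,-0.85,3],"spin":0,"jaw":8.5},{"linear":[-0.4,-0.85,6],"spin":0,"jaw":8.5},{"linear":[-0.4,-0.85,9],"spin":0,"jaw":8.5},{"linear":[-0.4,-0.85,12],"spin":0,"jaw":8.5},{"linear":[-0.4,-0.85,13.8],"spin":0,"jaw":8.5},{"linear":[-0.4,-0.85,14.6],"spin":0,"jaw":8.5},{"linear":[-0.4,-0.85,14.6],"spin":0,"jaw":8.5},{"linear":[-0.4,-0.85,14.6],"spin":0,"jaw":8.5}]'
python3 go.py .5085 .0325 .085
python3 -m pendant '[{"linear":[0,0,0],"spin":0,"jaw":5},{"linear":[0,0,0],"spin":0,"jaw":5},{"linear":[0,0,0],"spin":0,"jaw":5},{"linear":[0,0,0],"spin":0,"jaw":5},{"linear":[0,0,0],"spin":0,"jaw":5},{"linear":[0,0,0],"spin":0,"jaw":5},{"linear":[0,0,0],"spin":0,"jaw":5},{"linear":[0,0,0],"spin":0,"jaw":5}]'
python3 go.py .594 .347 .23
```

```text
t: 2.85
tool_pos: [0.5088, 0.0334, 0.086]
tcp_rot: [180.0, 0.1, 174.0]
ft_force: [-0.0, 0.7, 0.2]
grip_width: 0.995
grip_force: 0.0
t 2.85 at [0.5088 0.0334 0.086 ] [1.7998e+02 7.0000e-02 1.7402e+02] w 0.995 linear [ 0.02 -0.09  0.1 ] spin 0.02
t: 3.65
tool_pos: [0.5089, 0.0327, 0.0865]
tcp_rot: [180.0, 0.1, 174.0]
ft_force: [-0.1, -0.4, 6.8]
grip_width: 0.693
grip_force: 63.5
t 3.65 at [0.5089 0.0327 0.0865] [1.7998e+02 1.1000e-01 1.7395e+02] w 0.693 linear [ -5.18  32.16 -14.33] spin -0.05
```

```bash
python3 -m pendant '[{"linear":[0,0,-0.5],"spin":0,"jaw":5},{"linear":[0,0,-2],"spin":0,"jaw":5},{"linear":[0,0,-5],"spin":0,"jaw":5},{"linear":[0,0,-8],"spin":0,"jaw":5},{"linear":[0,0,-11],"spin":0,"jaw":5},{"linear":[0,0,-13.5],"spin":0,"jaw":5},{"linear":[0,0,-14.5],"spin":0,"jaw":5},{"linear":[0,0,-14.5],"spin":0,"jaw":5}]'
python3 -m pendant '[{"linear":[-0.2,1,0],"spin":0,"jaw":5},{"linear":[-0.5,3,0],"spin":0,"jaw":5},{"linear":[-1,6.5,0],"spin":0,"jaw":5},{"linear":[-1.6,10,0],"spin":0,"jaw":5},{"linear":[-2.2,14,0],"spin":0,"jaw":5},{"linear":[-2.9,18,0],"spin":0,"jaw":5},{"linear":[-3.5,22,0],"spin":0,"jaw":5},{"linear":[-4.1,25.5,0],"spin":0,"jaw":5},{"linear":[-4.7,29,0],"spin":0,"jaw":5},{"linear":[-5,31,0],"spin":0,"jaw":5},{"linear":[-5.2,32.2,0],"spin":0,"jaw":5},{"linear":[-5.2,32.2,0],"spin":0,"jaw":5}]'
python3 go.py .594 .347 .0775
python3 - <<'E'
from h import *
p,d=capture("top");np.savez("top1.npz",p=p,d=d);P=cloud(p,d,calibration("top"))
# bare red tag
m=mask(p,"red")&(P[...,2]<.025)&(P[...,0]<.6)&(P[...,0]>.4)&(abs(P[...,1]-.033)<.06)
print(m.sum(),rect(P[m][:,:2]),np.median(P[...,2][m]))
p2=p[100:330,60:400];cv2.imwrite("pics/t1.png",cv2.resize(p2,None,fx=2,fy=2)[:,:,::-1])
E
```

```text
t: 4.45
tool_pos: [0.5087, 0.0329, 0.2313]
tcp_rot: [180.0, 0.1, 174.0]
ft_force: [1.3, 0.6, -3.5]
grip_width: 0.695
grip_force: 65.9
t: 5.65
tool_pos: [0.5924, 0.3497, 0.228]
tcp_rot: [-180.0, -0.2, 174.1]
ft_force: [0.1, 0.0, -2.7]
grip_width: 0.695
grip_force: 65.8
t 5.65 at [0.5924 0.3497 0.228 ] [-1.7996e+02 -1.7000e-01  1.7413e+02] w 0.695 linear [-0.23 -0.24 15.04] spin 0.13
1183 [496.5  33.9  70.1  74.3  83.8] 0.013877968126545404
```

View pics/t1.png

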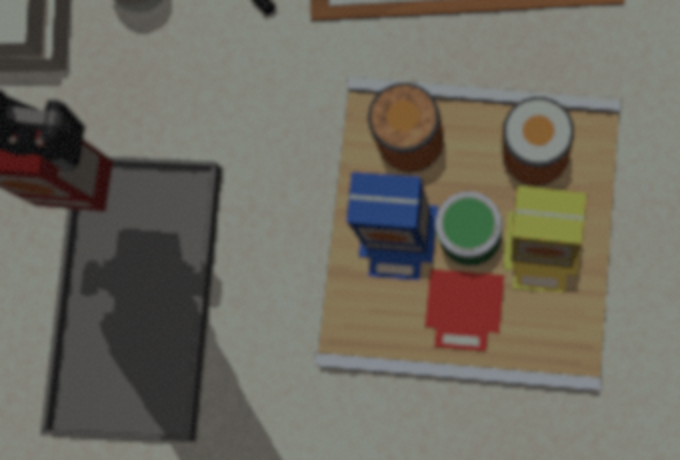

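The red tag lies bare at (463,310 in the crop), the other cartons and the tin are undisturbed, and the red carton hangs left of the tray in perspective. Lowering.

```bash
python3 -m pendant '[{"linear":[-0.1,-0.2,1],"spin":0,"jaw":5},{"linear":[-0.1,-0.2,4],"spin":0,"jaw":5},{"linear":[-0.1,-0.2,7.5],"spin":0,"jaw":5},{"linear":[-0.1,-0.2,10.5],"spin":0,"jaw":5},{"linear":[-0.1,-0.2,12.5],"spin":0,"jaw":5},{"linear":[-0.1,-0.2,13.7],"spin":0,"jaw":5},{"linear":[-0.1,-0.2,14.3],"spin":0,"jaw":5},{"linear":[-0.1,-0.2,14.6],"spin":0,"jaw":5},{"linear":[-0.1,-0.2,14.8],"spin":0,"jaw":5},{"linear":[-0.1,-0.2,14.8],"spin":0,"jaw":5}]'
python3 go.py .594 .347 .0775
```

```text
t: 6.7
tool_pos: [0.595, 0.3457, 0.0832]
tcp_rot: [179.9, 0.1, 174.0]
ft_force: [-0.5, -0.5, -3.5]
grip_width: 0.694
grip_force: 65.8
t 6.7 at [0.595  0.3457 0.0832] [1.7995e+02 6.0000e-02 1.7397e+02] w 0.694 linear [0.11 0.12 0.57] spin -0.03
```

```bash
python3 -m pendant '[{"linear":[0,0,0.3],"spin":0,"jaw":5},{"linear":[0,0,0.5],"spin":0,"jaw":5},{"linear":[0,0,0.5],"spin":0,"jaw":5}]'
python3 go.py .594 .347 .0775
python3 -m pendant '[{"linear":[0,0,0.1],"spin":0,"jaw":6},{"linear":[0,0,0.1],"spin":0,"jaw":8.5},{"linear":[0,0,0.1],"spin":0,"jaw":8.5},{"linear":[0,0,0.1],"spin":0,"jaw":8.5},{"linear":[0,0,0.1],"spin":0,"jaw":8.5},{"linear":[0,0,-2],"spin":0,"jaw":8.5},{"linear":[0,0,-6],"spin":0,"jaw":8.5},{"linear":[0,0,-10],"spin":0,"jaw":8.5},{"linear":[0,0,-14],"spin":0,"jaw":8.5},{"linear":[0,0,-15],"spin":0,"jaw":8.5},{"linear":[0,0,-15],"spin":0,"jaw":8.5}]'
python3 go.py .578 .0955 .23
```

```text
t: 7.0
tool_pos: [0.5948, 0.3457, 0.0776]
tcp_rot: [180.0, 0.0, 174.0]
ft_force: [-0.4, 0.7, -1.8]
grip_width: 0.69
grip_force: 65.7
t 7.0 at [0.5948 0.3457 0.0776] [1.7997e+02 4.0000e-02 1.7397e+02] w 0.69 linear [0.09 0.12 0.01] spin -0.03
t: 8.1
tool_pos: [0.5956, 0.3462, 0.2297]
tcp_rot: [179.8, 0.2, 174.0]
ft_force: [-0.6, 0.1, -0.8]
grip_width: 0.994
grip_force: 0.0
t 8.1 at [0.5956 0.3462 0.2297] [179.84   0.21 173.97] w 0.994 linear [ -0.88 -25.12  -0.1 ] spin -0.03
```

```bash
python3 -m pendant '[{"linear":[-0.2,-3,0],"spin":0,"jaw":8.5},{"linear":[-0.4,-7,0],"spin":0,"jaw":8.5},{"linear":[-0.6,-11,0],"spin":0,"jaw":8.5},{"linear":[-0.8,-15,0],"spin":0,"jaw":8.5},{"linear":[-0.9,-19,0],"spin":0,"jaw":8.5},{"linear":[-0.9,-23,0],"spin":0,"jaw":8.5},{"linear":[-0.9,-25.1,0],"spin":0,"jaw":8.5},{"linear":[-0.9,-25.1,0],"spin":0,"jaw":8.5},{"linear":[-0.9,-25.1,0],"spin":0,"jaw":8.5}]'
python3 go.py .578 .0955 .085
python3 - <<'E'
from h import *
from scipy.spatial.transform import Rotation as R
o=get_obs();p,d=capture("wrist");c=calibration("wrist")
T=np.eye(4);T[:3,:3]=R.from_euler("xyz",o["tcp_rot"],degrees=True).as_matrix();T[:3,3]=o["tool_pos"];T=T@c["hand_eye"]
np.savez("w2.npz",p=p,d=d,T=T)
P=cloud(p,d,c,T)
def big(t):
    k,l,s,_=cv2.connectedComponentsWithStats(t.astype(np.uint8));return l==1+np.argmax(s[1:,4])
z=P[...,2]
t=big(mask(p,"blue")&(abs(z-.134)<.008)); print("blue",t.sum(),np.median(z[t]),rect(P[t][:,:2]))
t=big(mask(p,"red")&(z<.02)&(z>.008)); print("red tag",t.sum(),np.median(z[t]),rect(P[t][:,:2]))
t=mask(p,"red",90)&(abs(z-.125)<.01)&(P[...,1]>.25)
if t.sum()>20: print("red carton",rect(P[t][:,:2]))
E
```

```text
t: 9.0
tool_pos: [0.5764, 0.0953, 0.2259]
tcp_rot: [180.0, -0.1, 173.9]
ft_force: [0.7, 0.4, -1.3]
grip_width: 0.998
grip_force: 0.0
t 9.0 at [0.5764 0.0953 0.2259] [ 1.7999e+02 -1.4000e-01  1.7395e+02] w 0.998 linear [-0.19  0.04 14.09] spin -0.05
blue 2670 0.13425840561895197 [566.   96.4  58.7  20.8  84.7]
red tag 5079 0.014408280607007995 [497.9  32.7  71.3  73.7  83.9]
red carton [590.6 318.4  12.3  44.2  83.6]
```

```bash
python3 -m pendant '[{"linear":[-0.1,0,2],"spin":0,"jaw":8.5},{"linear":[-0.1,0,5],"spin":0,"jaw":8.5},{"linear":[-0.1,0,8],"spin":0,"jaw":8.5},{"linear":[-0.1,0,11],"spin":0,"jaw":8.5},{"linear":[-0.1,0,13],"spin":0,"jaw":8.5},{"linear":[-0.1,0,14.1],"spin":0,"jaw":8.5},{"linear":[-0.1,0,14.1],"spin":0,"jaw":8.5}]'
python3 go.py .578 .0955 .085
python3 -m pendant '[{"linear":[0,0,0],"spin":0,"jaw":5},{"linear":[0,0,0],"spin":0,"jaw":5},{"linear":[0,0,0],"spin":0,"jaw":5},{"linear":[0,0,0],"spin":0,"jaw":5},{"linear":[0,0,0],"spin":0,"jaw":5},{"linear":[0,0,0],"spin":0,"jaw":5},{"linear":[0,0,0],"spin":0,"jaw":5},{"linear":[0,0,0],"spin":0,"jaw":5}]'
python3 go.py .519 .352 .23
```

```text
t: 9.75
tool_pos: [0.5769, 0.0963, 0.0845]
tcp_rot: [-180.0, -0.2, 174.1]
ft_force: [-0.3, 0.4, 0.4]
grip_width: 0.994
grip_force: 0.0
t 9.75 at [0.5769 0.0963 0.0845] [-179.99   -0.19  174.1 ] w 0.994 linear [-0.12 -0.07 -0.05] spin 0.1
t: 10.55
tool_pos: [0.5793, 0.0952, 0.0877]
tcp_rot: [179.9, 0.2, 174.0]
ft_force: [0.8, 0.1, 6.5]
grip_width: 0.694
grip_force: 65.6
t 10.55 at [0.5793 0.0952 0.0877] [1.7994e+02 1.5000e-01 1.7397e+02] w 0.694 linear [  8.65  24.92 -14.23] spin -0.03
```

```bash
python3 -m pendant '[{"linear":[0,0,-0.5],"spin":0,"jaw":5},{"linear":[0,0,-2],"spin":0,"jaw":5},{"linear":[0,0,-5],"spin":0,"jaw":5},{"linear":[0,0,-8],"spin":0,"jaw":5},{"linear":[0,0,-11],"spin":0,"jaw":5},{"linear":[0,0,-13.5],"spin":0,"jaw":5},{"linear":[0,0,-14.5],"spin":0,"jaw":5},{"linear":[0,0,-14.5],"spin":0,"jaw":5}]'
python3 -m pendant '[{"linear":[0.3,1,0],"spin":0,"jaw":5},{"linear":[1,3,0],"spin":0,"jaw":5},{"linear":[2.1,6,0],"spin":0,"jaw":5},{"linear":[3.3,9.5,0],"spin":0,"jaw":5},{"linear":[4.5,13,0],"spin":0,"jaw":5},{"linear":[5.7,16.5,0],"spin":0,"jaw":5},{"linear":[6.9,20,0],"spin":0,"jaw":5},{"linear":[7.9,23,0],"spin":0,"jaw":5},{"linear":[8.4,24.5,0],"spin":0,"jaw":5},{"linear":[8.6,25,0],"spin":0,"jaw":5},{"linear":[8.6,25,0],"spin":0,"jaw":5},{"linear":[8.6,25,0],"spin":0,"jaw":5}]'
python3 go.py .519 .352 .0775
python3 -m pendant '[{"linear":[0,0,1],"spin":0,"jaw":5},{"linear":[0,0,4],"spin":0,"jaw":5},{"linear":[0,0,7.5],"spin":0,"jaw":5},{"linear":[0,0,10.5],"spin":0,"jaw":5},{"linear":[0,0,12.5],"spin":0,"jaw":5},{"linear":[0,0,13.7],"spin":0,"jaw":5},{"linear":[0,0,14.3],"spin":0,"jaw":5},{"linear":[0,0,14.8],"spin":0,"jaw":5},{"linear":[0,0,14.8],"spin":0,"jaw":5}]'
python3 go.py .519 .352 .0775
```

```text
t: 11.35
tool_pos: [0.5785, 0.0948, 0.2323]
tcp_rot: [180.0, 0.1, 174.0]
ft_force: [0.6, 0.0, -2.6]
grip_width: 0.698
grip_force: 65.2
t: 12.55
tool_pos: [0.5196, 0.35, 0.2309]
tcp_rot: [-179.9, 0.0, 173.8]
ft_force: [-0.0, -0.8, -1.5]
grip_width: 0.693
grip_force: 65.3
t 12.55 at [0.5196 0.35   0.2309] [-1.7987e+02  1.0000e-02  1.7382e+02] w 0.693 linear [ 0.09  0.23 15.34] spin -0.18
t: 13.45
tool_pos: [0.5191, 0.3524, 0.0835]
tcp_rot: [180.0, 0.0, 173.9]
ft_force: [-0.5, -0.4, -2.1]
grip_width: 0.697
grip_force: 65.3
t 13.45 at [0.5191 0.3524 0.0835] [1.7998e+02 2.0000e-02 1.7395e+02] w 0.697 linear [ 0.01 -0.04  0.6 ] spin -0.05
```

```bash
python3 -m pendant '[{"linear":[0,0,0.3],"spin":0,"jaw":5},{"linear":[0,0,0.5],"spin":0,"jaw":5},{"linear":[0,0,0.5],"spin":0,"jaw":5}]'
python3 go.py .519 .352 .0775
python3 -m pendant '[{"linear":[0,0,0.1],"spin":0,"jaw":6},{"linear":[0,0,0.1],"spin":0,"jaw":8.5},{"linear":[0,0,0.1],"spin":0,"jaw":8.5},{"linear":[0,0,0.1],"spin":0,"jaw":8.5},{"linear":[0,0,0.1],"spin":0,"jaw":8.5},{"linear":[0,0,-2],"spin":0,"jaw":8.5},{"linear":[0,0,-6],"spin":0,"jaw":8.5},{"linear":[0,0,-10],"spin":0,"jaw":8.5},{"linear":[0,0,-14],"spin":0,"jaw":8.5},{"linear":[0,0,-15],"spin":0,"jaw":8.5},{"linear":[0,0,-15],"spin":0,"jaw":8.5}]'
python3 go.py .5625 -.044 .23
```

```text
t: 13.75
tool_pos: [0.5191, 0.3528, 0.0787]
tcp_rot: [180.0, 0.0, 174.0]
ft_force: [-0.0, 0.0, -1.4]
grip_width: 0.694
grip_force: 65.3
t 13.75 at [0.5191 0.3528 0.0787] [1.7996e+02 4.0000e-02 1.7398e+02] w 0.694 linear [-0.   -0.08  0.12] spin -0.02
t: 14.85
tool_pos: [0.5198, 0.3531, 0.2303]
tcp_rot: [179.8, 0.2, 174.0]
ft_force: [-0.3, -0.1, -0.1]
grip_width: 0.997
grip_force: 0.0
t 14.85 at [0.5198 0.3531 0.2303] [1.7984e+02 1.7000e-01 1.7397e+02] w 0.997 linear [ -8.42 -39.04  -0.05] spin -0.03
```

```bash
python3 -m pendant '[{"linear":[-0.4,-2,0],"spin":0,"jaw":8.5},{"linear":[-1.3,-6,0],"spin":0,"jaw":8.5},{"linear":[-2.2,-10,0],"spin":0,"jaw":8.5},{"linear":[-3,-14,0],"spin":0,"jaw":8.5},{"linear":[-3.9,-18,0],"spin":0,"jaw":8.5},{"linear":[-4.8,-22,0],"spin":0,"jaw":8.5},{"linear":[-5.7,-26,0],"spin":0,"jaw":8.5},{"linear":[-6.5,-30,0],"spin":0,"jaw":8.5},{"linear":[-7.4,-34,0],"spin":0,"jaw":8.5},{"linear":[-8.1,-37.5,0],"spin":0,"jaw":8.5},{"linear":[-8.4,-39,0],"spin":0,"jaw":8.5},{"linear":[-8.4,-39,0],"spin":0,"jaw":8.5}]'
python3 -m pendant '[{"linear":[0,0,0],"spin":0,"jaw":8.5},{"linear":[0,0,2],"spin":0,"jaw":8.5}]'
python3 go.py .5625 -.044 .085
```

```text
t: 16.05
tool_pos: [0.5599, -0.0477, 0.2267]
tcp_rot: [-179.9, -0.2, 173.7]
ft_force: [-0.0, 0.3, -0.2]
grip_width: 0.992
grip_force: 0.0
t: 16.25
tool_pos: [0.563, -0.0414, 0.2097]
tcp_rot: [179.9, 0.2, 174.2]
ft_force: [0.4, 1.0, 0.6]
grip_width: 0.993
grip_force: 0.0
t 16.25 at [ 0.563  -0.0414  0.2097] [179.88   0.24 174.17] w 0.993 linear [ 0.08 -0.29 12.47] spin 0.17
```

```bash
python3 -m pendant '[{"linear":[0,0,1.5],"spin":0,"jaw":8.5},{"linear":[0,0,4],"spin":0,"jaw":8.5},{"linear":[0,0,7],"spin":0,"jaw":8.5},{"linear":[0,0,10],"spin":0,"jaw":8.5},{"linear":[0,0,11.7],"spin":0,"jaw":8.5},{"linear":[0,0,12.5],"spin":0,"jaw":8.5},{"linear":[0,0,12.5],"spin":0,"jaw":8.5}]'
python3 go.py .5625 -.044 .085
python3 -m pendant '[{"linear":[0,0,0],"spin":0,"jaw":5},{"linear":[0,0,0],"spin":0,"jaw":5},{"linear":[0,0,0],"spin":0,"jaw":5},{"linear":[0,0,0],"spin":0,"jaw":5},{"linear":[0,0,0],"spin":0,"jaw":5},{"linear":[0,0,0],"spin":0,"jaw":5},{"linear":[0,0,0],"spin":0,"jaw":5},{"linear":[0,0,0],"spin":0,"jaw":5}]'
python3 go.py .444 .357 .23
```

```text
t: 16.95
tool_pos: [0.5606, -0.042, 0.0823]
tcp_rot: [179.9, -0.1, 174.1]
ft_force: [0.4, -0.3, 0.2]
grip_width: 0.997
grip_force: 0.0
t 16.95 at [ 0.5606 -0.042   0.0823] [ 1.7995e+02 -1.4000e-01  1.7413e+02] w 0.997 linear [-0.2  -0.18 -0.27] spin 0.13
t: 17.75
tool_pos: [0.5624, -0.0442, 0.0847]
tcp_rot: [180.0, 0.1, 174.0]
ft_force: [-0.8, -0.5, 7.0]
grip_width: 0.699
grip_force: 64.4
t 17.75 at [ 0.5624 -0.0442  0.0847] [1.7998e+02 1.4000e-01 1.7396e+02] w 0.699 linear [ 15.96  38.65 -14.56] spin -0.04
```

```bash
python3 -m pendant '[{"linear":[0,0,-0.5],"spin":0,"jaw":5},{"linear":[0,0,-2],"spin":0,"jaw":5},{"linear":[0,0,-5],"spin":0,"jaw":5},{"linear":[0,0,-8],"spin":0,"jaw":5},{"linear":[0,0,-11],"spin":0,"jaw":5},{"linear":[0,0,-13.5],"spin":0,"jaw":5},{"linear":[0,0,-14.6],"spin":0,"jaw":5},{"linear":[0,0,-14.6],"spin":0,"jaw":5}]'
python3 -m pendant '[{"linear":[0.4,1,0],"spin":0,"jaw":5},{"linear":[1.2,3,0],"spin":0,"jaw":5},{"linear":[2.5,6,0],"spin":0,"jaw":5},{"linear":[3.9,9.5,0],"spin":0,"jaw":5},{"linear":[5.4,13,0],"spin":0,"jaw":5},{"linear":[6.8,16.5,0],"spin":0,"jaw":5},{"linear":[8.3,20,0],"spin":0,"jaw":5},{"linear":[9.7,23.5,0],"spin":0,"jaw":5},{"linear":[11.2,27,0],"spin":0,"jaw":5},{"linear":[12.6,30.5,0],"spin":0,"jaw":5},{"linear":[14,34,0],"spin":0,"jaw":5},{"linear":[15,36.5,0],"spin":0,"jaw":5}]'
python3 -m pendant '[{"linear":[0.7,1.6,0],"spin":0,"jaw":5},{"linear":[1,2.1,0],"spin":0,"jaw":5},{"linear":[1,2.1,0],"spin":0,"jaw":5},{"linear":[1,2.1,0],"spin":0,"jaw":5}]'
python3 go.py .444 .357 .0757
python3 -m pendant '[{"linear":[0,0,1],"spin":0,"jaw":5},{"linear":[0,0,4],"spin":0,"jaw":5},{"linear":[0,0,7.5],"spin":0,"jaw":5},{"linear":[0,0,10.5],"spin":0,"jaw":5},{"linear":[0,0,12.5],"spin":0,"jaw":5},{"linear":[0,0,13.7],"spin":0,"jaw":5},{"linear":[0,0,14.3],"spin":0,"jaw":5},{"linear":[0,0,14.6],"spin":0,"jaw":5},{"linear":[0,0,14.6],"spin":0,"jaw":5}]'
python3 go.py .444 .357 .0757
```

```text
t: 18.55
tool_pos: [0.5621, -0.0442, 0.2305]
tcp_rot: [180.0, 0.2, 174.0]
ft_force: [0.1, -0.2, -3.1]
grip_width: 0.698
grip_force: 65.2
t: 19.75
tool_pos: [0.4473, 0.3376, 0.2273]
tcp_rot: [-179.9, -0.2, 174.2]
ft_force: [0.3, -0.8, -2.5]
grip_width: 0.698
grip_force: 65.1
t: 20.15
tool_pos: [0.4434, 0.3544, 0.2289]
tcp_rot: [-179.9, -0.0, 173.9]
ft_force: [-0.9, -0.6, -1.5]
grip_width: 0.698
grip_force: 65.1
t 20.15 at [0.4434 0.3544 0.2289] [-179.89   -0.    173.85] w 0.698 linear [-0.03  0.29 15.32] spin -0.15
t: 21.05
tool_pos: [0.4433, 0.3566, 0.0837]
tcp_rot: [180.0, 0.0, 174.0]
ft_force: [-0.5, -0.1, -2.8]
grip_width: 0.696
grip_force: 65.1
t 21.05 at [0.4433 0.3566 0.0837] [1.7996e+02 4.0000e-02 1.7396e+02] w 0.696 linear [-0.06  0.04  0.8 ] spin -0.04
```

```bash
python3 -m pendant '[{"linear":[0,0,0.3],"spin":0,"jaw":5},{"linear":[0,0,0.6],"spin":0,"jaw":5},{"linear":[0,0,0.7],"spin":0,"jaw":5},{"linear":[0,0,0.7],"spin":0,"jaw":5}]'
python3 go.py .444 .357 .0757
python3 -m pendant '[{"linear":[0,0,0.1],"spin":0,"jaw":6},{"linear":[0,0,0.1],"spin":0,"jaw":8.5},{"linear":[0,0,0.1],"spin":0,"jaw":8.5},{"linear":[0,0,0.1],"spin":0,"jaw":8.5},{"linear":[0,0,0.1],"spin":0,"jaw":8.5},{"linear":[0,0,-2],"spin":0,"jaw":8.5},{"linear":[0,0,-6],"spin":0,"jaw":8.5},{"linear":[0,0,-10],"spin":0,"jaw":8.5},{"linear":[0,0,-14],"spin":0,"jaw":8.5},{"linear":[0,0,-15],"spin":0,"jaw":8.5},{"linear":[0,0,-15],"spin":0,"jaw":8.5}]'
python3 go.py .51 .033 .23
```

```text
t: 21.45
tool_pos: [0.4428, 0.3565, 0.0763]
tcp_rot: [-180.0, -0.0, 174.0]
ft_force: [-0.5, -0.4, -2.3]
grip_width: 0.699
grip_force: 65.1
t 21.45 at [0.4428 0.3565 0.0763] [-180.     -0.    173.98] w 0.699 linear [-0.12  0.06  0.06] spin -0.02
t: 22.55
tool_pos: [0.4437, 0.3572, 0.2282]
tcp_rot: [179.8, 0.2, 174.0]
ft_force: [-0.9, -0.6, -0.2]
grip_width: 0.995
grip_force: 0.0
t 22.55 at [0.4437 0.3572 0.2282] [1.7982e+02 1.6000e-01 1.7397e+02] w 0.995 linear [-10.   -31.55  -0.25] spin -0.03
```

```bash
python3 -m pendant '[{"linear":[-0.7,-2,0],"spin":0,"jaw":8.5},{"linear":[-1.9,-6,0],"spin":0,"jaw":8.5},{"linear":[-3.2,-10,0],"spin":0,"jaw":8.5},{"linear":[-4.5,-14,0],"spin":0,"jaw":8.5},{"linear":[-5.7,-18,0],"spin":0,"jaw":8.5},{"linear":[-7,-22,0],"spin":0,"jaw":8.5},{"linear":[-8.3,-26,0],"spin":0,"jaw":8.5},{"linear":[-9.4,-29.5,0],"spin":0,"jaw":8.5},{"linear":[-10,-31.5,0],"spin":0,"jaw":8.5},{"linear":[-10,-31.5,0],"spin":0,"jaw":8.5},{"linear":[-10,-31.5,0],"spin":0,"jaw":8.5},{"linear":[-10,-31.5,0],"spin":0,"jaw":8.5}]'
cat > look.py <<'E'
from h import *
from scipy.spatial.transform import Rotation as R
import sys
o=get_obs();p,d=capture("wrist");c=calibration("wrist")
T=np.eye(4);T[:3,:3]=R.from_euler("xyz",o["tcp_rot"],degrees=True).as_matrix();T[:3,3]=o["tool_pos"];T=T@c["hand_eye"]
V={"wrist":(p,cloud(p,d,c,T))}
if len(sys.argv)>2: cv2.imwrite(sys.argv[2],p[:,:,::-1])
for n in("top","scene"):
    q,d=capture(n);V[n]=(q,cloud(q,d,calibration(n)))
    if len(sys.argv)>1: cv2.imwrite(f"pics/{sys.argv[1]}_{n}.png",q[:,:,::-1])
def big(t):
    k,l,s,_=cv2.connectedComponentsWithStats(t.astype(np.uint8));return l==1+np.argmax(s[1:,4])
u=np.array([np.cos(np.radians(-6)),np.sin(np.radians(-6))])*9
for n,(q,P) in V.items():
    x,y,z=P[...,0],P[...,1],P[...,2]
    for k in("red","blue","yellow"):
        t=mask(q,k)&(z<.022)&(z>.005)&(x>.4)&(x<.65)&(abs(y)<.2)
        if t.sum()>100: t=big(t);r=rect(P[t][:,:2]);print(n,k,"tag",t.sum(),r,"centre",(r[:2]+u).round(1),"z",np.median(z[t]).round(4))
        t=mask(q,k)&(z>.112)&(z<.15)&(x>.35)&(x<.7)&(y<.45)&(y>-.2)
        if t.sum()>100: t=big(t);print(n,k,"carton",t.sum(),rect(P[t][:,:2]),"z",np.median(z[t]).round(4))
    t=mask(q,"green",70)&(z>.03)&(z<.09)&(x>.3)&(x<.7)&(abs(y)<.5)
    if t.sum()>100: t=big(t);zt=np.percentile(z[t],80);t&=abs(z-zt)<.006;print(n,"tin",t.sum(),"z",zt.round(4),rect(P[t][:,:2]))
E
python3 look.py v2; python3 go.py .57 .026 .23
```

```text
t: 23.75
tool_pos: [0.5084, 0.0342, 0.2254]
tcp_rot: [180.0, -0.1, 174.1]
ft_force: [0.3, 0.2, -0.7]
grip_width: 0.993
grip_force: 0.0
wrist red tag 4484 [498.1  32.4  71.5  74.5  84. ] centre [507.1  31.5] z 0.0144
wrist blue tag 3781 [566.9  95.8  71.6  73.9  83.8] centre [575.9  94.9] z 0.0144
wrist yellow tag 4048 [552.8 -44.1  74.1  75.8  84.6] centre [561.8 -45. ] z 0.0144
wrist tin 1993 z 0.0738 [569.8  25.   46.7  46.5  33.4]
top red carton 858 [592.9 344.8  59.3  45.9  84.2] z 0.1245
top blue carton 825 [517.1 352.5  60.   45.4  84.3] z 0.1246
top yellow tag 446 [551.5 -66.8  75.8  30.8   2.5] centre [560.5 -67.7] z 0.0139
top yellow carton 416 [429.9 356.5  59.4  20.4  82.7] z 0.1247
scene red tag 707 [499.   32.7  74.3  74.7  82.4] centre [508.   31.8] z 0.0148
scene red carton 1048 [595.  344.9  61.2  47.3  83.7] z 0.1253
scene blue tag 846 [569.9  95.   72.2  71.4  84.4] centre [578.9  94.1] z 0.0149
scene blue carton 921 [520.3 352.8  61.3  46.8  85.1] z 0.1252
scene yellow tag 492 [554.7 -44.3  72.2  74.6  84.4] centre [563.7 -45.2] z 0.0148
scene yellow carton 342 [455.7 353.8  59.6  22.2  80.8] z 0.1255
scene tin 322 z 0.0748 [570.8  24.6  45.5  44.5  23.9]
t 23.9 at [0.5089 0.0341 0.226 ] [ 1.7998e+02 -4.0000e-02  1.7411e+02] w 0.993 linear [-6.16 -0.18 -0.4 ] spin 0.11
```

View pics/v2_scene.png

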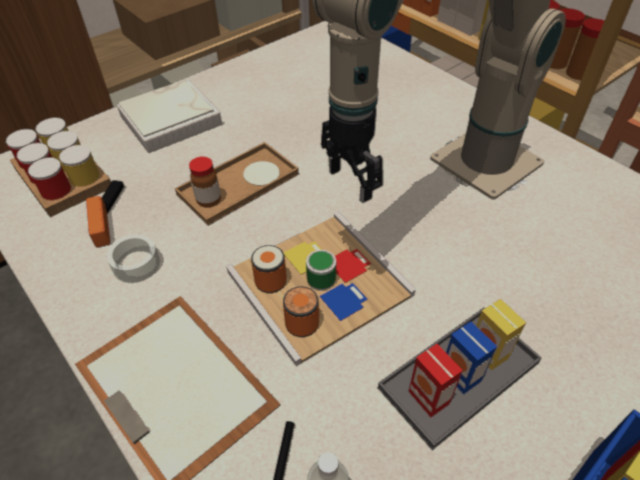

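The scene view confirms all three cartons standing in the grey tray (435,380), (470,358), (500,335), the tin free at (321,268) and the tags bare.

```bash
python3 -m pendant '[{"linear":[-1.5,0,0],"spin":0,"jaw":8.5},{"linear":[-4.5,-0.2,0],"spin":0,"jaw":8.5},{"linear":[-6.1,-0.3,0],"spin":0,"jaw":8.5},{"linear":[-6.1,-0.3,0],"spin":0,"jaw":8.5},{"linear":[-6.1,-0.3,2],"spin":0,"jaw":8.5},{"linear":[-6.1,-0.3,5],"spin":0,"jaw":8.5},{"linear":[-6.1,-0.3,8.5],"spin":0,"jaw":8.5},{"linear":[-6.1,-0.3,12],"spin":0,"jaw":8.5},{"linear":[-6.1,-0.3,13],"spin":0,"jaw":8.5},{"linear":[-6.1,-0.3,13],"spin":0,"jaw":8.5},{"linear":[-6.1,-0.3,13],"spin":0,"jaw":8.5}]'
python3 go.py .57 .025 .03
```

```text
t: 25.0
tool_pos: [0.5702, 0.0237, 0.0975]
tcp_rot: [180.0, 0.1, 174.0]
ft_force: [1.0, -0.3, 0.3]
grip_width: 0.998
grip_force: 0.0
t 25.0 at [0.5702 0.0237 0.0975] [1.7998e+02 9.0000e-02 1.7400e+02] w 0.998 linear [0.04 0.12 6.75] spin -0.0
```

```bash
python3 -m pendant '[{"linear":[0,0.1,1.5],"spin":0,"jaw":8.5},{"linear":[0,0.1,3.5],"spin":0,"jaw":8.5},{"linear":[0,0.1,5.5],"spin":0,"jaw":8.5},{"linear":[0,0.1,6.7],"spin":0,"jaw":8.5},{"linear":[0,0.1,6.7],"spin":0,"jaw":8.5},{"linear":[0,0.1,6.7],"spin":0,"jaw":8.5}]'
python3 -m pendant '[{"linear":[0,0,0],"spin":0,"jaw":5},{"linear":[0,0,0],"spin":0,"jaw":5},{"linear":[0,0,0],"spin":0,"jaw":5},{"linear":[0,0,0],"spin":0,"jaw":5},{"linear":[0,0,0],"spin":0,"jaw":5},{"linear":[0,0,0],"spin":0,"jaw":5},{"linear":[0,0,0],"spin":0,"jaw":5},{"linear":[0,0,0],"spin":0,"jaw":5}]'
python3 go.py .463 -.3315 .20
python3 -m pendant '[{"linear":[0,0,-0.5],"spin":0,"jaw":5},{"linear":[0,0,-2],"spin":0,"jaw":5},{"linear":[0,0,-5],"spin":0,"jaw":5},{"linear":[0,0,-8],"spin":0,"jaw":5},{"linear":[0,0,-11],"spin":0,"jaw":5},{"linear":[0,0,-14],"spin":0,"jaw":5},{"linear":[0,0,-16],"spin":0,"jaw":5},{"linear":[0,0,-16],"spin":0,"jaw":5}]'
python3 go.py .463 -.3315 .20
```

```text
t: 25.6
tool_pos: [0.5705, 0.0244, 0.0304]
tcp_rot: [180.0, 0.1, 174.0]
ft_force: [0.3, 1.0, 0.3]
grip_width: 0.993
grip_force: 0.0
t: 26.4
tool_pos: [0.5706, 0.0245, 0.0307]
tcp_rot: [180.0, 0.1, 174.0]
ft_force: [-1.4, -0.3, 5.8]
grip_width: 0.683
grip_force: 65.1
t 26.4 at [0.5706 0.0245 0.0307] [1.7997e+02 1.3000e-01 1.7397e+02] w 0.683 linear [  6.93 -36.53 -16.97] spin -0.03
t: 27.2
tool_pos: [0.5717, 0.0244, 0.1931]
tcp_rot: [179.9, 0.4, 174.0]
ft_force: [1.4, 0.6, -2.4]
grip_width: 0.685
grip_force: 65.0
t 27.2 at [0.5717 0.0244 0.1931] [179.93   0.39 173.96] w 0.685 linear [  7.06 -36.54  -0.78] spin -0.04
```

```bash
python3 -m pendant '[{"linear":[0.2,-1,0],"spin":0,"jaw":5},{"linear":[0.6,-3,0],"spin":0,"jaw":5},{"linear":[1.2,-6.5,0],"spin":0,"jaw":5},{"linear":[1.9,-10,0],"spin":0,"jaw":5},{"linear":[2.6,-13.5,0],"spin":0,"jaw":5},{"linear":[3.3,-17,0],"spin":0,"jaw":5},{"linear":[4,-20.5,0],"spin":0,"jaw":5},{"linear":[4.6,-24,0],"spin":0,"jaw":5},{"linear":[5.3,-27.5,0],"spin":0,"jaw":5},{"linear":[6,-31,0],"spin":0,"jaw":5},{"linear":[6.6,-34,0],"spin":0,"jaw":5},{"linear":[6.9,-35.8,0],"spin":0,"jaw":5}]'
python3 -m pendant '[{"linear":[0.1,-0.7,0],"spin":0,"jaw":5},{"linear":[0.1,-0.7,0],"spin":0,"jaw":5},{"linear":[0.1,-0.7,0],"spin":0,"jaw":5},{"linear":[0.1,-0.7,0],"spin":0,"jaw":5},{"linear":[0.1,-0.7,0],"spin":0,"jaw":5}]'
python3 go.py .463 -.3315 .0257
python3 - <<'E'
from h import *
for n in("top","scene"):
    p,d=capture(n);P=cloud(p,d,calibration(n));h=cv2.cvtColor(p,cv2.COLOR_RGB2HSV)
    m=(h[...,1]<60)&(h[...,2]>110)&(abs(P[...,0]-.463)<.055)&(abs(P[...,1]+.3315)<.055)&(P[...,2]<.02)
    print(n,m.sum(),rect(P[m][:,:2]),np.median(P[...,2][m]))
    t=mask(p,"green",70)&(P[...,2]>.1)&(P[...,1]<-.2)
    if t.sum(): print("tin",t.sum(),rect(P[t][:,:2]),np.median(P[...,2][t]))
E
```

```text
t: 28.4
tool_pos: [0.4597, -0.3277, 0.1874]
tcp_rot: [-180.0, -0.3, 173.7]
ft_force: [0.6, 0.1, -2.2]
grip_width: 0.683
grip_force: 65.0
t: 28.9
tool_pos: [0.4623, -0.3299, 0.1892]
tcp_rot: [180.0, -0.0, 174.1]
ft_force: [0.2, 1.1, -1.7]
grip_width: 0.683
grip_force: 65.0
t 28.9 at [ 0.4623 -0.3299  0.1892] [ 1.7996e+02 -1.0000e-02  1.7410e+02] w 0.683 linear [-0.09 -0.16 16.35] spin 0.1
top 1116 [ 469.8 -330.2   73.1   89.1    0.7] 0.006885509283232671
tin 156 [ 456.9 -310.1   60.7   39.4   34.5] 0.23127903375800862
scene 640 [ 464.1 -332.2   89.1   84.7   54.8] 0.007976428869009122
tin 381 [ 470.7 -319.1   50.5   61.2   23.6] 0.20925410924724697
```

```bash
python3 -m pendant '[{"linear":[-0.1,-0.1,1],"spin":0,"jaw":5},{"linear":[-0.1,-0.1,4],"spin":0,"jaw":5},{"linear":[-0.1,-0.1,7.5],"spin":0,"jaw":5},{"linear":[-0.1,-0.1,11],"spin":0,"jaw":5},{"linear":[-0.1,-0.1,13.5],"spin":0,"jaw":5},{"linear":[-0.1,-0.1,15],"spin":0,"jaw":5},{"linear":[-0.1,-0.1,15.6],"spin":0,"jaw":5},{"linear":[-0.1,-0.1,15.6],"spin":0,"jaw":5},{"linear":[-0.1,-0.1,15.6],"spin":0,"jaw":5},{"linear":[-0.1,-0.1,15.6],"spin":0,"jaw":5}]'
python3 go.py .463 -.3315 .0257
```

```text
t: 30.0
tool_pos: [0.4635, -0.333, 0.0346]
tcp_rot: [-179.9, 0.1, 174.0]
ft_force: [-0.3, -0.1, -2.7]
grip_width: 0.687
grip_force: 65.0
t 30.0 at [ 0.4635 -0.333   0.0346] [-1.7993e+02  1.3000e-01  1.7397e+02] w 0.687 linear [0.07 0.14 0.89] spin -0.03
```

```bash
python3 -m pendant '[{"linear":[0,0.1,0.3],"spin":0,"jaw":5},{"linear":[0,0.1,0.6],"spin":0,"jaw":5},{"linear":[0,0.1,0.8],"spin":0,"jaw":5},{"linear":[0,0.1,0.8],"spin":0,"jaw":5},{"linear":[0,0.1,0.8],"spin":0,"jaw":5}]'
python3 go.py .463 -.3315 .0257
python3 -m pendant '[{"linear":[0,0,0],"spin":0,"jaw":6.5},{"linear":[0,0,0],"spin":0,"jaw":8},{"linear":[0,0,0],"spin":0,"jaw":8},{"linear":[0,0,0],"spin":0,"jaw":8},{"linear":[0,0,0],"spin":0,"jaw":8},{"linear":[0,0,-2],"spin":0,"jaw":8},{"linear":[0,0,-5],"spin":0,"jaw":8},{"linear":[0,0,-9],"spin":0,"jaw":8},{"linear":[0,0,-13],"spin":0,"jaw":8},{"linear":[0,0,-17],"spin":0,"jaw":8},{"linear":[0,0,-20.5],"spin":0,"jaw":8.5},{"linear":[0,0,-20.5],"spin":0,"jaw":8.5}]'
python3 look.py v3;python3 go.py .4432 .3568 .23
```

```text
t: 30.5
tool_pos: [0.4627, -0.3313, 0.0257]
tcp_rot: [180.0, 0.0, 174.0]
ft_force: [-1.3, 1.0, 3.7]
grip_width: 0.688
grip_force: 65.4
t 30.5 at [ 0.4627 -0.3313  0.0257] [180.     0.   173.98] w 0.688 linear [-0.03 -0.02 -0.  ] spin -0.02
t: 31.7
tool_pos: [0.4654, -0.3332, 0.2355]
tcp_rot: [-179.7, 0.5, 174.0]
ft_force: [0.4, 0.6, -0.2]
grip_width: 0.998
grip_force: 0.0
wrist yellow tag 3912 [552.5 -43.1  76.2  75.6  84.3] centre [561.5 -44. ] z 0.0144
wrist tin 2128 z 0.0688 [ 461.6 -331.3   46.7   46.3   66. ]
top red tag 1178 [496.5  33.8  70.3  73.8  83.9] centre [505.5  32.9] z 0.0138
top red carton 861 [592.5 344.6  60.2  45.8  83.6] z 0.1245
top blue tag 1086 [566.2  97.   69.1  72.1  84.4] centre [575.2  96.1] z 0.0138
top blue carton 804 [517.2 353.   59.5  45.4  84.5] z 0.1246
top yellow tag 1214 [552.1 -42.5  72.3  76.6  84.3] centre [561.1 -43.4] z 0.0138
top yellow carton 837 [442.1 355.4  59.6  44.9  82.7] z 0.1248
top tin 500 z 0.0692 [ 460.5 -329.8   44.6   43.8   89.7]
scene red tag 787 [499.8  32.7  72.8  75.9  84.3] centre [508.8  31.8] z 0.0148
scene red carton 1047 [595.6 344.4  62.   46.5  84.3] z 0.1253
scene blue tag 847 [569.7  95.   70.9  72.3  85.7] centre [578.7  94.1] z 0.0148
scene blue carton 921 [520.5 352.9  61.   46.8  84.4] z 0.1251
scene yellow tag 737 [555.5 -43.6  75.   74.9  81.4] centre [564.5 -44.5] z 0.015
scene yellow carton 342 [455.2 353.5  59.9  21.6  82.6] z 0.1256
scene tin 85 z 0.0546 [ 476.  -313.1   20.3   53.8   53.4]
t 31.85 at [ 0.4622 -0.331   0.2298] [ 1.7997e+02 -5.0000e-02  1.7397e+02] w 0.995 linear [9.11e+00 6.82e+01 2.00e-02] spin -0.03
```

View pics/v3_scene.png

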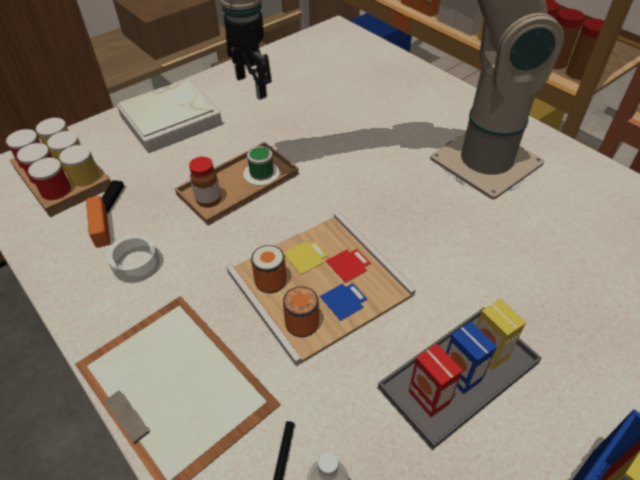

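Tin stands centred on the pad (261,165) beside the untouched jar; cartons stand in the tray. Now returning the cartons, yellow first.

```bash
python3 -m pendant '[{"linear":[0.3,2,0],"spin":0,"jaw":8.5},{"linear":[0.8,6,0],"spin":0,"jaw":8.5},{"linear":[1.4,10.5,0],"spin":0,"jaw":8.5},{"linear":[2,15,0],"spin":0,"jaw":8.5},{"linear":[2.6,19.5,0],"spin":0,"jaw":8.5},{"linear":[3.2,24,0],"spin":0,"jaw":8.5},{"linear":[3.8,28.5,0],"spin":0,"jaw":8.5},{"linear":[4.4,33,0],"spin":0,"jaw":8.5},{"linear":[5,37.5,0],"spin":0,"jaw":8.5},{"linear":[5.6,42,0],"spin":0,"jaw":8.5},{"linear":[6.2,46.5,0],"spin":0,"jaw":8.5},{"linear":[6.8,51,0],"spin":0,"jaw":8.5}]'
python3 -m pendant '[{"linear":[0.6,4.5,0],"spin":0,"jaw":8.5},{"linear":[1.2,9,0],"spin":0,"jaw":8.5},{"linear":[1.8,13.5,0],"spin":0,"jaw":8.5},{"linear":[2.2,16.2,0],"spin":0,"jaw":8.5},{"linear":[2.3,17.2,0],"spin":0,"jaw":8.5},{"linear":[2.3,17.2,0],"spin":0,"jaw":8.5},{"linear":[2.3,17.2,0],"spin":0,"jaw":8.5},{"linear":[2.3,17.2,0],"spin":0,"jaw":8.5},{"linear":[2.3,17.2,0],"spin":0,"jaw":8.5}]'
python3 go.py .4432 .3566 .0765
```

```text
t: 33.05
tool_pos: [0.4473, 0.1842, 0.2287]
tcp_rot: [-179.9, -0.2, 174.0]
ft_force: [1.3, -0.2, -0.4]
grip_width: 0.998
grip_force: 0.0
t: 33.95
tool_pos: [0.4444, 0.3546, 0.2304]
tcp_rot: [-179.9, 0.0, 173.8]
ft_force: [0.3, 0.0, -0.5]
grip_width: 0.998
grip_force: 0.0
t 33.95 at [0.4444 0.3546 0.2304] [-1.7995e+02  1.0000e-02  1.7383e+02] w 0.998 linear [ 0.14  0.2  15.39] spin -0.17
```

```bash
python3 -m pendant '[{"linear":[0.1,0,2],"spin":0,"jaw":8.5},{"linear":[0.1,0,5],"spin":0,"jaw":8.5},{"linear":[0.1,0,8],"spin":0,"jaw":8.5},{"linear":[0.1,0,11],"spin":0,"jaw":8.5},{"linear":[0.1,0,13.5],"spin":0,"jaw":8.5},{"linear":[0.1,0,15.2],"spin":0,"jaw":8.5},{"linear":[0.1,0,15.2],"spin":0,"jaw":8.5},{"linear":[0.1,0,15.2],"spin":0,"jaw":8.5}]'
python3 go.py .4432 .3566 .0765
python3 -m pendant '[{"linear":[0,0,0],"spin":0,"jaw":5},{"linear":[0,0,0],"spin":0,"jaw":5},{"linear":[0,0,0],"spin":0,"jaw":5},{"linear":[0,0,0],"spin":0,"jaw":5},{"linear":[0,0,0],"spin":0,"jaw":5},{"linear":[0,0,0],"spin":0,"jaw":5},{"linear":[0,0,0],"spin":0,"jaw":5},{"linear":[0,0,0],"spin":0,"jaw":5}]'
python3 go.py .5624 -.0435 .23
```

```text
t: 34.75
tool_pos: [0.4432, 0.3561, 0.0787]
tcp_rot: [-180.0, 0.0, 173.9]
ft_force: [0.1, -0.2, 0.2]
grip_width: 0.994
grip_force: 0.0
t 34.75 at [0.4432 0.3561 0.0787] [-1.8000e+02  1.0000e-02  1.7393e+02] w 0.994 linear [0.01 0.05 0.22] spin -0.07
t: 35.55
tool_pos: [0.4436, 0.3566, 0.0799]
tcp_rot: [179.9, 0.1, 173.9]
ft_force: [-0.5, -1.5, 6.2]
grip_width: 0.696
grip_force: 63.8
t 35.55 at [0.4436 0.3566 0.0799] [1.7993e+02 1.0000e-01 1.7395e+02] w 0.696 linear [-16.06 -38.52 -15.03] spin -0.05
```

```bash
python3 -m pendant '[{"linear":[0,0,-0.5],"spin":0,"jaw":5},{"linear":[0,0,-2],"spin":0,"jaw":5},{"linear":[0,0,-5],"spin":0,"jaw":5},{"linear":[0,0,-8],"spin":0,"jaw":5},{"linear":[0,0,-11],"spin":0,"jaw":5},{"linear":[0,0,-13.5],"spin":0,"jaw":5},{"linear":[0,0,-15],"spin":0,"jaw":5},{"linear":[0,0,-15],"spin":0,"jaw":5}]'
python3 -m pendant '[{"linear":[-0.4,-1,0],"spin":0,"jaw":5},{"linear":[-1.2,-3,0],"spin":0,"jaw":5},{"linear":[-2.5,-6,0],"spin":0,"jaw":5},{"linear":[-3.9,-9.5,0],"spin":0,"jaw":5},{"linear":[-5.4,-13,0],"spin":0,"jaw":5},{"linear":[-6.8,-16.5,0],"spin":0,"jaw":5},{"linear":[-8.3,-20,0],"spin":0,"jaw":5},{"linear":[-9.7,-23.5,0],"spin":0,"jaw":5},{"linear":[-11.2,-27,0],"spin":0,"jaw":5},{"linear":[-12.6,-30.5,0],"spin":0,"jaw":5},{"linear":[-14,-34,0],"spin":0,"jaw":5},{"linear":[-15,-36.5,0],"spin":0,"jaw":5}]'
python3 -m pendant '[{"linear":[-0.8,-1.6,0],"spin":0,"jaw":5},{"linear":[-1.1,-2,0],"spin":0,"jaw":5},{"linear":[-1.1,-2,0],"spin":0,"jaw":5},{"linear":[-1.1,-2,0],"spin":0,"jaw":5},{"linear":[-1.1,-2,0],"spin":0,"jaw":5}]'
python3 go.py .5624 -.0435 .088
python3 -m pendant '[{"linear":[0,0,1],"spin":0,"jaw":5},{"linear":[0,0,4],"spin":0,"jaw":5},{"linear":[0,0,7.5],"spin":0,"jaw":5},{"linear":[0,0,10.5],"spin":0,"jaw":5},{"linear":[0,0,12.5],"spin":0,"jaw":5},{"linear":[0,0,13.2],"spin":0,"jaw":5},{"linear":[0,0,13.4],"spin":0,"jaw":5},{"linear":[0,0,13.4],"spin":0,"jaw":5},{"linear":[0,0,13.4],"spin":0,"jaw":5},{"linear":[0,0,13.4],"spin":0,"jaw":5}]'
python3 go.py .5624 -.0435 .088
```

```text
t: 36.35
tool_pos: [0.4438, 0.3575, 0.2309]
tcp_rot: [179.8, 0.2, 174.0]
ft_force: [0.5, -0.1, -3.3]
grip_width: 0.698
grip_force: 65.1
t: 37.55
tool_pos: [0.5525, -0.0266, 0.2266]
tcp_rot: [-179.9, -0.2, 173.8]
ft_force: [-0.2, 0.4, -2.0]
grip_width: 0.692
grip_force: 65.0
t: 38.05
tool_pos: [0.562, -0.0416, 0.228]
tcp_rot: [180.0, -0.1, 174.1]
ft_force: [-0.0, -0.0, -1.9]
grip_width: 0.696
grip_force: 65.0
t 38.05 at [ 0.562  -0.0416  0.228 ] [ 1.7996e+02 -6.0000e-02  1.7411e+02] w 0.696 linear [-0.07 -0.2  14.  ] spin 0.11
t: 39.05
tool_pos: [0.5633, -0.0433, 0.0954]
tcp_rot: [180.0, 0.1, 174.0]
ft_force: [-0.6, -0.1, -2.6]
grip_width: 0.698
grip_force: 65.0
t 39.05 at [ 0.5633 -0.0433  0.0954] [1.7999e+02 1.2000e-01 1.7397e+02] w 0.698 linear [ 0.09 -0.03  0.74] spin -0.03
```

```bash
python3 -m pendant '[{"linear":[0.1,0,0.3],"spin":0,"jaw":5},{"linear":[0.1,0,0.5],"spin":0,"jaw":5},{"linear":[0.1,0,0.7],"spin":0,"jaw":5},{"linear":[0.1,0,0.7],"spin":0,"jaw":5},{"linear":[0.1,0,0.7],"spin":0,"jaw":5}]'
python3 go.py .5624 -.0435 .088
python3 -m pendant '[{"linear":[0,0,0.1],"spin":0,"jaw":6},{"linear":[0,0,0.1],"spin":0,"jaw":8.5},{"linear":[0,0,0.1],"spin":0,"jaw":8.5},{"linear":[0,0,0.1],"spin":0,"jaw":8.5},{"linear":[0,0,0.1],"spin":0,"jaw":8.5},{"linear":[0,0,-2],"spin":0,"jaw":8.5},{"linear":[0,0,-6],"spin":0,"jaw":8.5},{"linear":[0,0,-10],"spin":0,"jaw":8.5},{"linear":[0,0,-14],"spin":0,"jaw":8.5},{"linear":[0,0,-14.5],"spin":0,"jaw":8.5},{"linear":[0,0,-14.5],"spin":0,"jaw":8.5}]'
python3 go.py .5191 .3526 .23
```

```text
t: 39.55
tool_pos: [0.5617, -0.0433, 0.0889]
tcp_rot: [-180.0, 0.0, 174.0]
ft_force: [-4.4, 0.2, 10.5]
grip_width: 0.698
grip_force: 65.5
t 39.55 at [ 0.5617 -0.0433  0.0889] [-1.7999e+02  4.0000e-02  1.7397e+02] w 0.698 linear [-0.08 -0.02  0.09] spin -0.03
t: 40.65
tool_pos: [0.5623, -0.0431, 0.2335]
tcp_rot: [180.0, 0.2, 174.0]
ft_force: [-0.0, 0.8, 0.2]
grip_width: 0.999
grip_force: 0.0
t 40.65 at [ 0.5623 -0.0431  0.2335] [1.7999e+02 1.7000e-01 1.7398e+02] w 0.999 linear [ 8.44 38.9   0.34] spin -0.02
```

```bash
python3 -m pendant '[{"linear":[0.4,2,0],"spin":0,"jaw":8.5},{"linear":[1.3,6,0],"spin":0,"jaw":8.5},{"linear":[2.2,10,0],"spin":0,"jaw":8.5},{"linear":[3,14,0],"spin":0,"jaw":8.5},{"linear":[3.9,18,0],"spin":0,"jaw":8.5},{"linear":[4.8,22,0],"spin":0,"jaw":8.5},{"linear":[5.7,26,0],"spin":0,"jaw":8.5},{"linear":[6.5,30,0],"spin":0,"jaw":8.5},{"linear":[7.4,34,0],"spin":0,"jaw":8.5},{"linear":[8.1,37.5,0],"spin":0,"jaw":8.5},{"linear":[8.4,38.9,0],"spin":0,"jaw":8.5},{"linear":[8.4,38.9,0],"spin":0,"jaw":8.5}]'
python3 -m pendant '[{"linear":[0,0,0],"spin":0,"jaw":8.5},{"linear":[0,0,0],"spin":0,"jaw":8.5},{"linear":[0,0,2],"spin":0,"jaw":8.5},{"linear":[0,0,5],"spin":0,"jaw":8.5},{"linear":[0,0,8],"spin":0,"jaw":8.5},{"linear":[0,0,8],"spin":0,"jaw":8.5},{"linear":[0,0,8],"spin":0,"jaw":8.5}]'
python3 look.py
python3 go.py .5191 .3526 .0775
```

```text
t: 41.85
tool_pos: [0.517, 0.3545, 0.2303]
tcp_rot: [-179.9, -0.2, 174.2]
ft_force: [-0.2, -0.5, -0.1]
grip_width: 0.993
grip_force: 0.0
t: 42.55
tool_pos: [0.5195, 0.3511, 0.1527]
tcp_rot: [-179.9, -0.0, 173.9]
ft_force: [-0.1, -0.3, -0.1]
grip_width: 0.998
grip_force: 0.0
wrist red carton 4498 [581.5 345.5  59.6  22.9  84.7] z 0.125
wrist blue tag 5339 [567.7  95.9  73.   75.5  83.7] centre [576.7  95. ] z 0.0144
wrist blue carton 5211 [506.  354.   59.3  21.4  84.4] z 0.1252
top red tag 1183 [496.3  33.9  70.5  73.3  84.1] centre [505.3  33. ] z 0.0139
top red carton 850 [592.8 345.2  60.8  45.6  83.7] z 0.1245
top blue tag 1086 [566.1  97.1  69.   72.3  83.8] centre [575.1  96.2] z 0.0138
top blue carton 418 [505.2 353.4  58.3  21.3  83.9] z 0.1247
top yellow tag 80 [564.7 -11.4   9.6  57.5  88.9] centre [573.7 -12.3] z 0.0138
top yellow carton 448 [547.7 -41.6  59.6  21.   83.3] z 0.1336
top tin 499 z 0.0692 [ 460.6 -329.3   45.9   43.7   89. ]
scene red tag 788 [500.   32.5  74.5  75.5  82.6] centre [509.   31.6] z 0.0148
scene red carton 1050 [595.4 344.8  61.3  47.3  84.3] z 0.1252
scene blue tag 846 [570.2  95.2  70.9  72.2  85.1] centre [579.2  94.3] z 0.0148
scene blue carton 919 [520.  352.8  60.5  47.3  83.7] z 0.1251
scene yellow tag 163 [579.5 -34.3  45.6  87.4  32.6] centre [588.5 -35.2] z 0.0152
scene yellow carton 217 [574.  -45.9  58.7  21.5  84.5] z 0.1349
scene tin 87 z 0.0539 [ 476.  -311.4   22.2   53.    59.3]
t 42.7 at [0.5201 0.3528 0.1543] [1.7988e+02 1.5000e-01 1.7393e+02] w 0.992 linear [ 0.12 -0.05  7.68] spin -0.07
```

```bash
python3 -m pendant '[{"linear":[0,0,2],"spin":0,"jaw":8.5},{"linear":[0,0,5],"spin":0,"jaw":8.5},{"linear":[0,0,7],"spin":0,"jaw":8.5},{"linear":[0,0,7.5],"spin":0,"jaw":8.5},{"linear":[0,0,7.5],"spin":0,"jaw":8.5}]'
python3 -m pendant '[{"linear":[0,0,0],"spin":0,"jaw":5},{"linear":[0,0,0],"spin":0,"jaw":5},{"linear":[0,0,0],"spin":0,"jaw":5},{"linear":[0,0,0],"spin":0,"jaw":5},{"linear":[0,0,0],"spin":0,"jaw":5},{"linear":[0,0,0],"spin":0,"jaw":5},{"linear":[0,0,0],"spin":0,"jaw":5},{"linear":[0,0,0],"spin":0,"jaw":5}]'
python3 go.py .5773 .0949 .23
python3 -m pendant '[{"linear":[0,0,-0.5],"spin":0,"jaw":5},{"linear":[0,0,-2],"spin":0,"jaw":5},{"linear":[0,0,-5],"spin":0,"jaw":5},{"linear":[0,0,-8],"spin":0,"jaw":5},{"linear":[0,0,-11],"spin":0,"jaw":5},{"linear":[0,0,-13.5],"spin":0,"jaw":5},{"linear":[0,0,-15],"spin":0,"jaw":5},{"linear":[0,0,-15],"spin":0,"jaw":5}]'
python3 go.py .5773 .0949 .23
```

```text
t: 43.2
tool_pos: [0.5191, 0.3527, 0.0778]
tcp_rot: [180.0, 0.0, 174.0]
ft_force: [-0.3, -1.1, -0.1]
grip_width: 0.996
grip_force: 0.0
t: 44.0
tool_pos: [0.52, 0.353, 0.0792]
tcp_rot: [179.9, 0.1, 174.0]
ft_force: [-0.2, -1.6, 6.9]
grip_width: 0.695
grip_force: 65.3
t 44.0 at [0.52   0.353  0.0792] [1.7989e+02 1.4000e-01 1.7396e+02] w 0.695 linear [ -8.45 -25.04 -15.11] spin -0.04
t: 44.8
tool_pos: [0.52, 0.3535, 0.2307]
tcp_rot: [179.8, 0.2, 174.0]
ft_force: [0.3, 0.8, -3.0]
grip_width: 0.696
grip_force: 65.2
t 44.8 at [0.52   0.3535 0.2307] [179.77   0.24 173.97] w 0.696 linear [-8.410e+00 -2.512e+01  1.000e-02] spin -0.03
```

```bash
python3 -m pendant '[{"linear":[-0.3,-1,0],"spin":0,"jaw":5},{"linear":[-1,-3,0],"spin":0,"jaw":5},{"linear":[-2.1,-6,0],"spin":0,"jaw":5},{"linear":[-3.3,-9.5,0],"spin":0,"jaw":5},{"linear":[-4.5,-13,0],"spin":0,"jaw":5},{"linear":[-5.7,-16.5,0],"spin":0,"jaw":5},{"linear":[-6.8,-20,0],"spin":0,"jaw":5},{"linear":[-7.8,-23,0],"spin":0,"jaw":5},{"linear":[-8.3,-24.6,0],"spin":0,"jaw":5},{"linear":[-8.5,-25.1,0],"spin":0,"jaw":5},{"linear":[-8.5,-25.1,0],"spin":0,"jaw":5},{"linear":[-8.5,-25.1,0],"spin":0,"jaw":5}]'
python3 -m pendant '[{"linear":[0,0,1],"spin":0,"jaw":5},{"linear":[0,0,4],"spin":0,"jaw":5},{"linear":[0,0,7.5],"spin":0,"jaw":5},{"linear":[0,0,10.5],"spin":0,"jaw":5},{"linear":[0,0,12.5],"spin":0,"jaw":5},{"linear":[0,0,13.2],"spin":0,"jaw":5},{"linear":[0,0,13.4],"spin":0,"jaw":5},{"linear":[0,0,13.4],"spin":0,"jaw":5},{"linear":[0,0,13.4],"spin":0,"jaw":5},{"linear":[0,0,13.4],"spin":0,"jaw":5}]'
python3 go.py .5773 .0949 .0878
```

```text
t: 46.0
tool_pos: [0.5764, 0.0963, 0.2271]
tcp_rot: [179.9, -0.1, 174.1]
ft_force: [-0.2, -0.7, -1.5]
grip_width: 0.695
grip_force: 65.3
t: 47.0
tool_pos: [0.5778, 0.0942, 0.0944]
tcp_rot: [180.0, 0.1, 174.0]
ft_force: [0.3, -0.2, -2.5]
grip_width: 0.695
grip_force: 65.3
t 47.0 at [0.5778 0.0942 0.0944] [1.7996e+02 1.2000e-01 1.7397e+02] w 0.695 linear [0.06 0.07 0.66] spin -0.03
```

```bash
python3 -m pendant '[{"linear":[0,0,0.3],"spin":0,"jaw":5},{"linear":[0,0,0.5],"spin":0,"jaw":5},{"linear":[0,0,0.6],"spin":0,"jaw":5},{"linear":[0,0,0.6],"spin":0,"jaw":5}]'
python3 go.py .5773 .0949 .0878
python3 -m pendant '[{"linear":[0,0,0.1],"spin":0,"jaw":6},{"linear":[0,0,0.1],"spin":0,"jaw":8.5},{"linear":[0,0,0.1],"spin":0,"jaw":8.5},{"linear":[0,0,0.1],"spin":0,"jaw":8.5},{"linear":[0,0,0.1],"spin":0,"jaw":8.5},{"linear":[0,0,-2],"spin":0,"jaw":8.5},{"linear":[0,0,-6],"spin":0,"jaw":8.5},{"linear":[0,0,-10],"spin":0,"jaw":8.5},{"linear":[0,0,-14],"spin":0,"jaw":8.5},{"linear":[0,0,-14.2],"spin":0,"jaw":8.5},{"linear":[0,0,-14.2],"spin":0,"jaw":8.5}]'
python3 go.py .595 .3455 .23
```

```text
t: 47.4
tool_pos: [0.5772, 0.0939, 0.0882]
tcp_rot: [180.0, 0.0, 174.0]
ft_force: [-2.1, -0.1, 5.3]
grip_width: 0.697
grip_force: 65.9
t 47.4 at [0.5772 0.0939 0.0882] [1.8000e+02 3.0000e-02 1.7397e+02] w 0.697 linear [0.   0.1  0.04] spin -0.03
t: 48.5
tool_pos: [0.5776, 0.094, 0.2304]
tcp_rot: [180.0, 0.1, 174.0]
ft_force: [-0.5, 0.9, -0.2]
grip_width: 0.996
grip_force: 0.0
t 48.5 at [0.5776 0.094  0.2304] [1.7996e+02 1.4000e-01 1.7397e+02] w 0.996 linear [ 0.91 25.19  0.06] spin -0.03
```

```bash
python3 -m pendant '[{"linear":[0.2,3,0],"spin":0,"jaw":8.5},{"linear":[0.4,7,0],"spin":0,"jaw":8.5},{"linear":[0.6,11,0],"spin":0,"jaw":8.5},{"linear":[0.8,15,0],"spin":0,"jaw":8.5},{"linear":[0.9,19,0],"spin":0,"jaw":8.5},{"linear":[0.9,23,0],"spin":0,"jaw":8.5},{"linear":[0.9,25.2,0],"spin":0,"jaw":8.5},{"linear":[0.9,25.2,0],"spin":0,"jaw":8.5},{"linear":[0.9,25.2,0],"spin":0,"jaw":8.5}]'
python3 -m pendant '[{"linear":[0,0,2],"spin":0,"jaw":8.5},{"linear":[0,0,5],"spin":0,"jaw":8.5},{"linear":[0,0,8],"spin":0,"jaw":8.5},{"linear":[0,0,11],"spin":0,"jaw":8.5},{"linear":[0,0,13.5],"spin":0,"jaw":8.5},{"linear":[0,0,15],"spin":0,"jaw":8.5},{"linear":[0,0,15],"spin":0,"jaw":8.5},{"linear":[0,0,15],"spin":0,"jaw":8.5}]'
python3 go.py .595 .3457 .0775
python3 -m pendant '[{"linear":[0,0,0],"spin":0,"jaw":5},{"linear":[0,0,0],"spin":0,"jaw":5},{"linear":[0,0,0],"spin":0,"jaw":5},{"linear":[0,0,0],"spin":0,"jaw":5},{"linear":[0,0,0],"spin":0,"jaw":5},{"linear":[0,0,0],"spin":0,"jaw":5},{"linear":[0,0,0],"spin":0,"jaw":5},{"linear":[0,0,0],"spin":0,"jaw":5}]'
python3 go.py .508 .0334 .23
```

```text
t: 49.4
tool_pos: [0.5935, 0.3449, 0.227]
tcp_rot: [-179.8, -0.2, 174.0]
ft_force: [-0.5, -1.3, -0.4]
grip_width: 0.992
grip_force: 0.0
t: 50.2
tool_pos: [0.5951, 0.3449, 0.0798]
tcp_rot: [180.0, 0.0, 173.9]
ft_force: [1.0, -0.1, 0.2]
grip_width: 0.999
grip_force: 0.0
t 50.2 at [0.5951 0.3449 0.0798] [1.8000e+02 4.0000e-02 1.7392e+02] w 0.999 linear [0.02 0.08 0.23] spin -0.08
t: 51.0
tool_pos: [0.5955, 0.3456, 0.0811]
tcp_rot: [179.9, 0.1, 174.0]
ft_force: [-0.2, -2.4, 6.4]
grip_width: 0.696
grip_force: 65.1
t 51.0 at [0.5955 0.3456 0.0811] [1.7994e+02 1.3000e-01 1.7396e+02] w 0.696 linear [  5.39 -31.95 -14.94] spin -0.04
```

```bash
python3 -m pendant '[{"linear":[0,0,-0.5],"spin":0,"jaw":5},{"linear":[0,0,-2],"spin":0,"jaw":5},{"linear":[0,0,-5],"spin":0,"jaw":5},{"linear":[0,0,-8],"spin":0,"jaw":5},{"linear":[0,0,-11],"spin":0,"jaw":5},{"linear":[0,0,-13.5],"spin":0,"jaw":5},{"linear":[0,0,-15],"spin":0,"jaw":5},{"linear":[0,0,-15.3],"spin":0,"jaw":5},{"linear":[0,0,-15.3],"spin":0,"jaw":5}]'
python3 -m pendant '[{"linear":[0.2,-1,0],"spin":0,"jaw":5},{"linear":[0.5,-3,0],"spin":0,"jaw":5},{"linear":[1,-6.5,0],"spin":0,"jaw":5},{"linear":[1.6,-10,0],"spin":0,"jaw":5},{"linear":[2.3,-14,0],"spin":0,"jaw":5},{"linear":[3,-18,0],"spin":0,"jaw":5},{"linear":[3.6,-22,0],"spin":0,"jaw":5},{"linear":[4.2,-25.5,0],"spin":0,"jaw":5},{"linear":[4.8,-29,0],"spin":0,"jaw":5},{"linear":[5.2,-31,0],"spin":0,"jaw":5},{"linear":[5.4,-31.9,0],"spin":0,"jaw":5},{"linear":[5.4,-31.9,0],"spin":0,"jaw":5}]'
python3 -m pendant '[{"linear":[0,0,0],"spin":0,"jaw":5},{"linear":[0,0,1],"spin":0,"jaw":5},{"linear":[0,0,4],"spin":0,"jaw":5},{"linear":[0,0,7.5],"spin":0,"jaw":5},{"linear":[0,0,10.5],"spin":0,"jaw":5},{"linear":[0,0,12.5],"spin":0,"jaw":5},{"linear":[0,0,13.2],"spin":0,"jaw":5},{"linear":[0,0,13.5],"spin":0,"jaw":5},{"linear":[0,0,13.5],"spin":0,"jaw":5},{"linear":[0,0,13.5],"spin":0,"jaw":5},{"linear":[0,0,13.5],"spin":0,"jaw":5}]'
python3 go.py .508 .0334 .0893
```

```text
t: 51.9
tool_pos: [0.5944, 0.3456, 0.2328]
tcp_rot: [180.0, 0.0, 174.0]
ft_force: [-0.6, -1.2, -3.6]
grip_width: 0.697
grip_force: 65.5
t: 53.1
tool_pos: [0.5064, 0.0325, 0.2318]
tcp_rot: [-180.0, -0.1, 173.8]
ft_force: [0.1, 0.5, -2.7]
grip_width: 0.696
grip_force: 65.7
t: 54.2
tool_pos: [0.5081, 0.034, 0.0983]
tcp_rot: [180.0, 0.1, 174.0]
ft_force: [0.2, 0.2, -3.1]
grip_width: 0.697
grip_force: 65.6
t 54.2 at [0.5081 0.034  0.0983] [1.7997e+02 1.1000e-01 1.7397e+02] w 0.697 linear [ 0.   -0.07  0.9 ] spin -0.03
```

```bash
python3 -m pendant '[{"linear":[0,0,0.3],"spin":0,"jaw":5},{"linear":[0,0,0.6],"spin":0,"jaw":5},{"linear":[0,0,0.8],"spin":0,"jaw":5},{"linear":[0,0,0.9],"spin":0,"jaw":5},{"linear":[0,0,0.9],"spin":0,"jaw":5}]'
python3 -m pendant '[{"linear":[0,0,0],"spin":0,"jaw":6},{"linear":[0,0,0],"spin":0,"jaw":8.5},{"linear":[0,0,0],"spin":0,"jaw":8.5},{"linear":[0,0,0],"spin":0,"jaw":8.5},{"linear":[0,0,0],"spin":0,"jaw":8.5},{"linear":[0,0,-2],"spin":0,"jaw":8.5},{"linear":[0,0,-6],"spin":0,"jaw":8.5},{"linear":[0,0,-10],"spin":0,"jaw":8.5},{"linear":[0,0,-14],"spin":0,"jaw":8.5},{"linear":[0,0,-15],"spin":0,"jaw":8.5},{"linear":[0,0,-15],"spin":0,"jaw":8.5}]'
python3 -m pendant '[{"linear":[0,3,0],"spin":0,"jaw":8.5},{"linear":[0,7,0],"spin":0,"jaw":8.5},{"linear":[0,11,0],"spin":0,"jaw":8.5},{"linear":[0,15,0],"spin":0,"jaw":8.5},{"linear":[0,19,0],"spin":0,"jaw":8.5},{"linear":[0,23,0],"spin":0,"jaw":8.5},{"linear":[0,26,0],"spin":0,"jaw":8.5},{"linear":[0,26,0],"spin":0,"jaw":8.5},{"linear":[0,26,0],"spin":0,"jaw":8.5},{"linear":[0,26,0],"spin":0,"jaw":8.5}]'
python3 look.py v4 | grep -v wrist
```

```text
t: 54.7
tool_pos: [0.5075, 0.0338, 0.09]
tcp_rot: [-180.0, 0.1, 174.0]
ft_force: [-3.3, 0.3, 16.6]
grip_width: 0.695
grip_force: 67.4
t: 55.8
tool_pos: [0.5084, 0.0341, 0.2398]
tcp_rot: [180.0, 0.2, 174.0]
ft_force: [0.1, 0.3, -0.3]
grip_width: 0.995
grip_force: 0.0
t: 56.8
tool_pos: [0.5343, 0.2905, 0.2368]
tcp_rot: [-179.8, -0.1, 173.9]
ft_force: [0.7, 0.6, -0.1]
grip_width: 0.995
grip_force: 0.0
top red tag 327 [485.5  21.9  53.8  87.6  30.4] centre [494.5  21. ] z 0.0138
top red carton 462 [492.2  35.   58.7  20.5  84.4] z 0.1337
top blue tag 179 [543.3 105.   58.5  23.5  79.6] centre [552.3 104.1] z 0.0139
top blue carton 446 [561.9  95.3  58.2  21.7  85. ] z 0.1334
top yellow tag 80 [563.5  -8.6  55.    9.6   1.1] centre [572.5  -9.5] z 0.0139
top yellow carton 447 [547.9 -41.6  59.5  21.3  83.3] z 0.1335
top tin 502 z 0.069 [ 460.9 -329.5   44.4   44.1   81.6]
scene red carton 706 [508.   33.9  63.3  46.8  84.7] z 0.1337
scene blue tag 233 [593.8 104.6  44.8  83.4  32.3] centre [602.8 103.7] z 0.0157
scene blue carton 751 [577.2  94.6  61.1  46.6  84.9] z 0.1341
scene yellow tag 167 [564.1 -45.4  72.3  55.9  85.3] centre [573.1 -46.3] z 0.015
scene yellow carton 217 [574.2 -45.7  59.3  20.8  85.8] z 0.1352
scene tin 83 z 0.0543 [ 476.1 -312.5   19.1   53.    56. ]
```

View pics/v4_top.png

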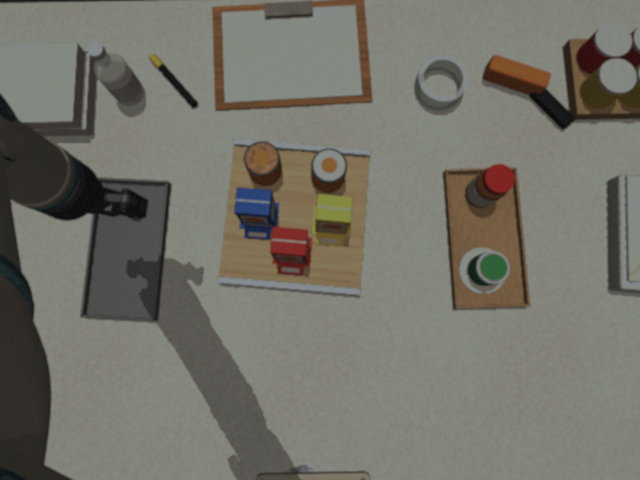

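The top view shows blue (255,205), red (291,245) and yellow (333,210) back on their tags within about 2 mm. The tin stands on the pad (490,267), and the arm is clear.

```bash
python3 -c "
from cell import *
print(close_job())"
```

```text
the job is handed in; nothing more can be done
None
```

The job is handed in at about 57 s of 144 s: the tin stands on the white pad, the three cartons are back upright and square on their own tags to within about 2 mm by the final camera check, and the jar was left alone; no verdict was returned.

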